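Set a bearing support block at a spacer's gap

TASK

Set up the press plate for pushing out a bearing: stand the thicker of the two spacers on the plate, flat against the inner long face of the bolted block, then lay the loose support block on the plate snugly against the spacer's other side, square to the bolted block and with its ends in line with it. Then lift the spacer out without shifting the block, so that an even gap of the spacer's thickness stays open, and stand the spacer upright back in its tray. Leave the thin spacer and the other things on the bench where they are.

Things in the scene. Friction and masses are not known exactly. Their poses are not given: they have to be found in the camera images.
- press_plate: Fixed dark steel plate on the bench, 110 (x) x 200 (y) x 12 mm, origin at the centre of its underside. Bolted on its top: a steel block 60 (x) x 44 (y) x 32 mm, centred at x = 0, y = -60 mm, two screws flush in its top. Its inner long face is the plane y = -38 mm, looking to +y, where the plate is bare. With the 24 mm spacer the loose block's centre comes to x = 0, y = +8 mm.
- support_block: Loose steel block, same size as the bolted one, 60 (x) x 44 (y) x 32 mm high, two flush dark bolt holes in its top, about 0.45 kg, lying on the bench; origin at the centre of its underside, its long axis is x. It can be taken across its two ends (60 mm). Either end may go either way.
- thick_spacer: Aluminium spacer standing in the tray, the thicker of two: lower slab 60 (x) x 24 (y) x 38 mm high, on it a centred upright grip tab 40 (x) x 12 (y) x 22 mm, total height 60 mm, about 0.35 kg; origin at the centre of its underside; y is the thickness.
- thin_spacer: The other spacer in the tray: same shape and height but its slab is only 14 mm (y) thick; not to be used. Origin at the centre of its underside.
- spacer_tray: Fixed shallow grey tray, 124 (x) x 196 (y) mm outside, 10 mm high, walls and floor 4 mm, origin at the centre of its underside. Both spacers stand in it, one in the +y half and one in the -y half, which is which varies.
- coupler: Bystander: loose barbed metal hose coupler lying down, 31 x 68 x 27 mm, origin at the centre of its underside.
- hex_key: Bystander: loose dark hex key lying flat, 34 x 87 x 8 mm, origin at the centre of its underside.
Things that resemble listed ones, but are neither listed nor needed, are in the scene too. There is more than one size of the press_plate; the job needs the larger. Leave any purple or red look-alike of the support_block alone.

How it is judged:
On the way, in this order (a step that is already met when the one before it is completed fails the run):
1. the thick spacer stands on the plate flat against the bolted block (y of thick_spacer in the frame of press_plate between -0.0275 and -0.0235 m and x of thick_spacer in the frame of press_plate between -0.015 and 0.015 m and z of thick_spacer in the frame of press_plate below 0.0145 m and angle between thick_spacer's own z axis and vertical below 0.06 rad and angle between the x axis of thick_spacer and the x axis of press_plate, either way round below 0.07 rad), for 0.2 s.
2. the loose block lies on the plate against the spacer, square and in line, with the spacer still in place (all of step 1 and y of support_block in the frame of press_plate between 0.0065 and 0.0105 m and x of support_block in the frame of press_plate between -0.006 and 0.006 m and z of support_block in the frame of press_plate below 0.0145 m and angle between support_block's own z axis and vertical below 0.04 rad and angle between the x axis of support_block and the x axis of press_plate, either way round below 0.04 rad), for 0.2 s.
At the end, for the whole second after the job is handed in: The loose block lies flat on the plate with a gap of 22.5 to 26.5 mm to the bolted block at its middle, parallel to it within 0.04 rad, ends in line within 6 mm; the thick spacer stands upright on the floor of the tray; both at rest (y of support_block in the frame of press_plate between 0.0065 and 0.0105 m and x of support_block in the frame of press_plate between -0.006 and 0.006 m and z of support_block in the frame of press_plate below 0.0145 m and angle between support_block's own z axis and vertical below 0.04 rad and angle between the x axis of support_block and the x axis of press_plate, either way round below 0.04 rad and x of thick_spacer in the frame of spacer_tray between -0.055 and 0.055 m and y of thick_spacer in the frame of spacer_tray between -0.095 and 0.095 m and z of thick_spacer in the frame of spacer_tray below 0.007 m and angle between thick_spacer's own z axis and vertical below 0.06 rad and linear speed of each of thick_spacer, support_block below 0.02 m/s); the robot touches nothing.
It fails at once if the thin spacer is moved more than 20 mm or tipped (distance of thin_spacer from where it was at the start of the episode above 0.02 m or angle between thin_spacer's own z axis and vertical above 0.3 rad).
It fails at once if the small coupler is moved more than 25 mm (distance of coupler from where it was at the start of the episode above 0.025 m).
It fails at once if the hex key is moved more than 25 mm (distance of hex_key from where it was at the start of the episode above 0.025 m).
It also fails if it takes over 72 s, if anything falls off the work surface, if the arm or the gripper's body presses on something with over 40 N, if the wrist force passes 120 N, or if a joint passes its speed limit or range.

ROBOT

A 6-joint arm with a two-finger parallel gripper is mounted at the origin on a cart in front of the work surface, level with it; the furniture and walls round the work are solid. World frame = base frame: x ahead of the robot, y to its left, z up, the work surface at z = 0. Lengths are in m, angles in rad, forces in N, time in s.
With the tool pointing down it reaches from about 0.375 to 0.975 m from the base axis. Payload 3.8 kg.
Tool frame: the origin (TCP) lies on the centre line of the jaws, within the pads' length; the fingertips stand 14 mm ahead of it and the grasp point (between the pads) lies 5 mm behind it; x points along the fingers, y is the direction in which the jaws open and shut, and the axes are right-handed (so a half turn about x gives the same grasp; the last joint's range is limited). The gripper opens to 85 mm and grips with 20 to 120 N. Pads are 22 mm wide; open, the fingers measure 114 mm over their backs; the gripper's body (76 mm by 85 mm) begins 54 mm behind the grasp point. The pads swing forward as they close: fully open they stand 13 mm farther back than shut.
Start: joints at [1.294, 0.264, 1.604, -0, 1.274, -0.037], TCP at [0.16, 0.656, 0.208] pointing down, gripper open.
Joint ranges: [-2.63, 2.63], [-0.94, 2.18], [0.31, 2.57], [-1.31, 4.45], [0, 2.66], [-2.55, 2.55]. Speed limits (rad/s): [2.57, 2.57, 3.14, 3.14, 3.14, 3.14].

INTERFACE

Orientations are given as a rotation vector (axis times angle).
In Python, from workcell import bot gives the robot as it stands.
- The arm moves only by the shell command python3 -m creep 'ROWS' [FORCE]. ROWS is JSON, a list of rows, each an object with "grip": the finger opening in cm, from 0 to 8.54; "dp": the shift along the tool's x, y, z in cm, a list of three; "rotation": the turn, a rotation vector about the tool's x, y, z in rad, a list of three. A call has 1 to 5 rows; each row is the pose to reach, as a shift and turn from the pose commanded when the call began, along the tool's axes at that moment; what a row does not reach only later rows make up. A row lasts 1/12 s, in which the tool goes at most 41.7 mm and 7.16 degrees, less where a joint would pass 70% of its speed; a pose out of reach is approached as far as the arm can. A call with a gripper value outside its range is refused whole. The fingers move at their own pace and stop on an object; FORCE is the grip in N (left out, the last holds). Time passes only in rows, so rows that repeat a pose let the fingers close. It gives the time, the measured TCP pose, the force and the opening at its end, in the units of the state.
- bot.read_state(): the state, without advancing time (a new reading comes with each control period).
- bot.read_camera(name): name is "side" or "top" or "wrist"; returns (picture, depth): 384x512x3 uint8, red, green, blue; 384x512 float32, m along the optical axis (not along the pixel's ray), 0 where there is no reading.
- bot.get_calibration(name): a dict with "fx", "fy", "cx", "cy" (pixels), "rvec" (rotation vector, rad) and "tvec" (3), from world to camera coordinates, as OpenCV has them. Camera axes: x right, y down, z forward; pixel columns grow to the right and rows downward; lengths in m; the calibration is good to about 2 mm. The wrist camera is an equidistant fisheye: a pixel r from the principal point sees the ray r / f radians off the axis. A picture is of the moment at which its call begins: read the wrist's pose just before it. get_calibration takes no time and is no camera call; for the wrist camera it gives the pose at the moment of the call.
- bot.finish_job(): hands the job in, once; it reports no verdict.
The state is a dict: "time": time; "q": joint angles; "joint_vel": joint speeds; "joint_torque": joint torques, N m; "tool_pos": TCP position; "tcp_rot": TCP orientation; "wrist_force": force on the tool from outside, world axes, zero at the start; "torque": the same for the moment, N m; "width": opening from 0.0 (shut) to 1.0 (fully open).
Only numpy, scipy, OpenCV 4.12 (cv2) and the standard library are available. Lean on these libraries where they do the work, as an engineer would, in place of code of your own. Each camera call takes 0.05 s, during which the arm holds its last target.

## Working session

There is one attempt and no reset: what is moved stays moved. The work goes in short steps, Python scripts to look and compute and a shell command to move; the robot and the scene stay as the last step left them, time stands still between calls to the robot, and variables do not carry over. Pictures are saved under pics/ and viewed, and the job is handed in when it is done.

```bash
mkdir -p pics; ls; python3 - <<'E'
from workcell import bot
import cv2,numpy as np
s=bot.read_state()
print({k:np.round(v,4).tolist() for k,v in s.items()})
for n in ("side","top"):
    c=bot.get_calibration(n);print(n,c)
    im,d=bot.read_camera(n)
    np.savez(f"{n}0.npz",im=im,d=d)
    cv2.imwrite(f"pics/{n}0.png",im[...,::-1])
print(bot.get_calibration("wrist"))
E
```

```text
pics
{'time': 0.0, 'q': [1.2941, 0.2647, 1.6054, -0.0, 1.2737, -0.0369], 'joint_vel': [-0.0005, 0.0004, -0.0011, 0.0016, -0.0, -0.0004], 'joint_torque': [-0.0003, -51.5101, -36.7322, -0.0004, 0.013, -0.0], 'tool_pos': [0.1601, 0.6549, 0.2071], 'tcp_rot': [0.1865, 1.5629, -0.19], 'wrist_force': [0.9066, 0.6209, -0.5773], 'torque': [0.0509, 0.012, 0.0548], 'width': 0.9983}
side {'fx': 388.64258009663786, 'fy': 388.64258009663786, 'cx': 253.73828151097965, 'cy': 197.7466574420044, 'rvec': array([ 2.08351453, -0.40145769,  0.19301461]), 'tvec': array([-0.45388933,  0.25288028,  0.63072443])}
top {'fx': 419.8673223977252, 'fy': 419.8673223977252, 'cx': 254.30570065790454, 'cy': 191.60274426297588, 'rvec': array([ 2.194428  , -2.22075106,  0.0540842 ]), 'tvec': array([0.1804971 , 0.52253473, 0.98533103])}
{'fx': 297.3186396354542, 'fy': 297.3186396354542, 'cx': 249.70321564198576, 'cy': 192.5710367183287, 'rvec': array([-2.29157421, -1.79941755, -0.24515421]), 'tvec': array([-0.67274413, -0.03498208,  0.38037185])}
```

View pics/side0.png

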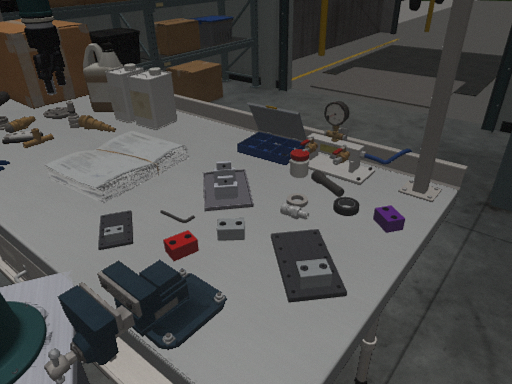

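View pics/top0.png

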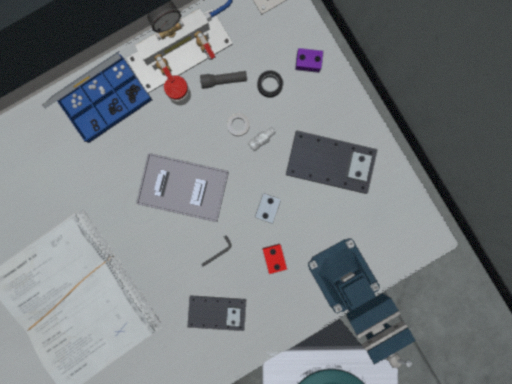

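The top view shows:
- **Press plates:** large one at (332,162), small one at (217,313).
- **Block-like things:** grey loose block at (268,208), red at (275,259), purple at (309,60), plus the bolted blocks at (360,165) and (233,317).
- **Spacers in the tray:** (160,183) and (199,192).

I choose the large plate and the grey block. Next I check the spacers in a close crop and measure.

```bash
cat > h.py <<'E'
import numpy as np,cv2
from scipy.spatial.transform import Rotation as R
from workcell import bot
def cal(n):
    c=bot.get_calibration(n);return c,R.from_rotvec(c['rvec']).as_matrix(),np.array(c['tvec'])
def ray(c,uv,fish=False):
    uv=np.atleast_2d(uv).astype(float);x=(uv[:,0]-c['cx'])/c['fx'];y=(uv[:,1]-c['cy'])/c['fy']
    if fish:
        t=np.hypot(x,y);k=np.where(t>1e-9,np.sin(t)/np.maximum(t,1e-9),1)
        return np.c_[x*k,y*k,np.cos(t)]
    return np.c_[x,y,np.ones(len(x))]
def onplane(cam,uv,z,fish=False):
    c,Rm,t=cam;o=-Rm.T@t;d=ray(c,uv,fish)@Rm
    return o+d*((z-o[2])/d[:,2])[:,None]
def depthpts(cam,d,fish=False):
    c,Rm,t=cam;v,u=np.indices(d.shape);uv=np.c_[u.ravel(),v.ravel()]
    r=ray(c,uv,fish);r=r/r[:,2:3] if fish else r
    P=(r*d.ravel()[:,None]-t)@Rm
    return P.reshape(*d.shape,3)
def rect(cam,mask,z,fish=False):
    """min-area rect in world of largest contour"""
    cs,_=cv2.findContours(mask.astype(np.uint8),cv2.RETR_EXTERNAL,cv2.CHAIN_APPROX_NONE)
    c=max(cs,key=cv2.contourArea)[:,0]
    p=onplane(cam,c,z,fish)[:,:2]
    (cx,cy),(w,h),a=cv2.minAreaRect((p*1000).astype(np.float32))
    if w<h: w,h,a=h,w,a+90
    return (round(cx,1),round(cy,1)),(round(w,1),round(h,1)),round((a+90)%180-90,2)
E
python3 - <<'E'
from h import *
D=np.load('top0.npz');im,d=D['im'],D['d'];cam=cal('top');P=depthpts(cam,d)
print('cam pos',-cam[1].T@cam[2])
for n,(u,v) in dict(bench=(300,240),plate=(310,160),bolt=(352,163),sup=(262,210),trayfloor=(180,190),sl=(160,183),sr=(199,192),red=(270,265),coup=(262,138),hexk=(218,255),small=(205,313)).items():
    print(n,P[v,u].round(3))
np.save('P.npy',P)
crop=cv2.resize(im[145:230,130:290],None,fx=5,fy=5,interpolation=cv2.INTER_CUBIC)
cv2.imwrite('pics/c1.png',crop[...,::-1])
Z=P[...,2]
zc=np.clip((Z*255/0.07),0,255).astype(np.uint8)
cv2.imwrite('pics/z1.png',cv2.resize(zc,None,fx=1.5,fy=1.5,interpolation=cv2.INTER_NEAREST))
E
```

```text
cam pos [0.48696433 0.1854265  1.00248777]
bench [ 0.408  0.067 -0.001]
plate [0.598 0.041 0.013]
bolt [ 0.587 -0.051  0.042]
sup [0.481 0.157 0.032]
trayfloor [0.531 0.351 0.004]
sl [0.544 0.385 0.066]
sr [0.523 0.299 0.063]
red [0.355 0.141 0.033]
coup [0.649 0.155 0.029]
hexk [0.376 0.262 0.007]
small [0.242 0.293 0.008]
```

View pics/c1.png

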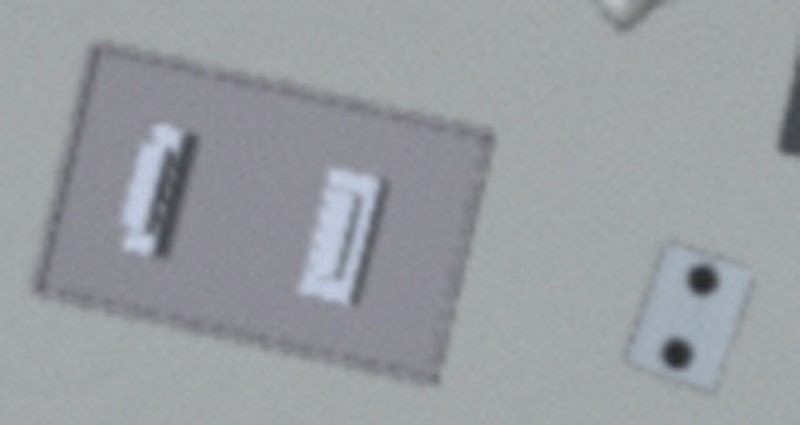

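View pics/z1.png

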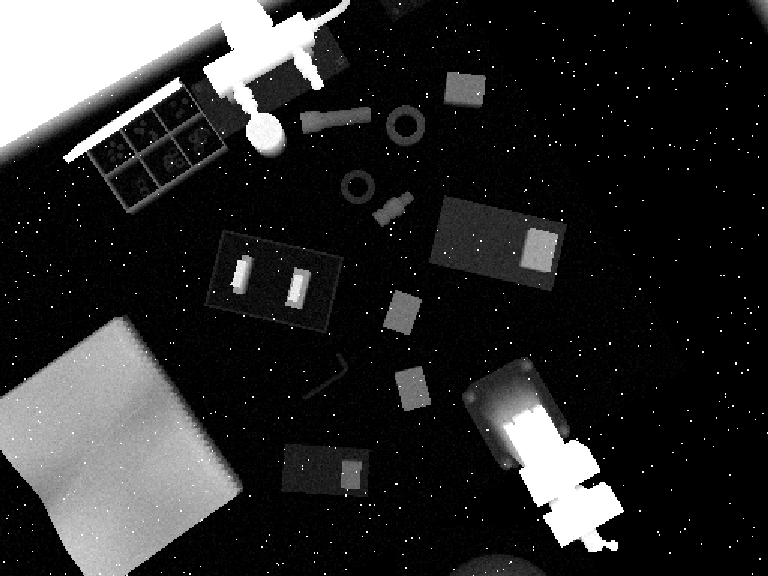

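The crop shows the right-hand spacer, at (199,192), has the thicker slab, so it is the thick one. The left one, at (160,183), is thin. The loose grey block, at (268,208), has two dark holes. Now the rectangles.

```bash
python3 - <<'E'
from h import *
D=np.load('top0.npz');im,d=D['im'],D['d'];cam=cal('top');P=np.load('P.npy');Z=cv2.medianBlur(P[...,2].astype(np.float32),3)
g=im.astype(int).sum(2)/3
hsv=cv2.cvtColor(im,cv2.COLOR_RGB2HSV)
def box(m,u0,u1,v0,v1):
    o=np.zeros_like(m,bool);o[v0:v1,u0:u1]=m[v0:v1,u0:u1];return o
def rp(n,m,z): print(n,rect(cam,m,z),m.sum())
rp('plate Z',box(Z>0.006,275,385,120,200),0.012)
rp('plate col',box((g<95)|(Z>.006),275,385,120,200),0.012)
rp('bolted',box(Z>0.028,340,385,140,190),0.044)
rp('support Z',box(Z>0.016,250,285,188,228),0.032)
rp('support col',box(abs(g-g[240,300])>1e9,250,285,188,228)|box(Z>0.022,250,285,188,228),0.032)
rp('thick slab',box(Z>0.02,186,215,170,215),0.038)
rp('thick tab',box(Z>0.05,186,215,170,215),0.060)
rp('thin slab',box(Z>0.02,150,175,165,205),0.038)
rp('thin tab',box(Z>0.05,150,175,165,205),0.06)
rp('tray',box(Z>0.006,130,235,145,230),0.010)
rp('coupler',box(Z>0.006,245,278,122,155),0.013)
rp('hex',box(Z>0.003,195,240,230,270),0.004)
rp('red',box(Z>0.01,255,292,240,275),0.032)
m=box(Z>0.06,300,420,230,370);print('blue obj',P[m].min(0),P[m].max(0))
# sizes of tops via depth points
for n,(u0,u1,v0,v1,zl,zh) in dict(bolt=(340,385,140,190,.036,.06),sup=(250,285,188,228,.025,.045),slabtab=(186,215,170,215,.03,.1),tab=(186,215,170,215,.052,.1)).items():
    q=P[v0:v1,u0:u1].reshape(-1,3);q=q[(q[:,2]>zl)&(q[:,2]<zh)]
    print(n,len(q),np.median(q,0).round(4),q.mean(0).round(4))
E
```

```text
plate Z ((593.6, -9.4), (199.8, 110.5), 76.27) 3893
plate col ((593.6, -9.4), (199.8, 110.5), 76.27) 3894
bolted ((579.1, -66.1), (61.2, 46.3), -13.79) 532
support Z ((486.0, 144.2), (59.7, 44.1), -20.02) 492
support col ((486.0, 144.2), (59.6, 44.0), -20.48) 490
thick slab ((524.9, 303.4), (59.6, 26.2), -14.46) 299
thick tab ((524.8, 303.6), (39.7, 13.6), -16.31) 106
thin slab ((547.3, 389.8), (60.1, 22.2), -14.24) 236
thin tab ((547.0, 388.4), (39.7, 14.5), -16.14) 116
tray ((526.1, 306.3), (61.9, 30.3), -17.06) 1101
coupler ((651.5, 154.5), (68.3, 30.4), -48.84) 350
hex ((379.9, 263.0), (88.5, 27.8), -39.86) 147
red ((369.5, 129.9), (61.6, 43.9), 14.26) 510
blue obj [-0.20218237 -0.48708042 -0.90713827] [0.48696433 0.1854265  1.00248777]
bolt 510 [ 0.5794 -0.0668  0.0436] [ 0.5794 -0.0671  0.0435]
sup 491 [0.4856 0.1436 0.0317] [0.486  0.1441 0.0316]
slabtab 289 [0.5241 0.3018 0.0431] [0.5246 0.3026 0.0494]
tab 107 [0.5253 0.303  0.0632] [0.5245 0.3036 0.0629]
```

```bash
cat >> h.py <<'E'
def plan(xyz,yaw):
    """target TCP, yaw = heading (deg) of tool y axis mod 180; tool x down"""
    s=bot.read_state();R0=R.from_rotvec(s['tcp_rot']);p=np.array(s['tool_pos'])
    cur=np.degrees(np.arctan2(*R0.as_matrix()[[1,0],1]))
    best=None
    for k in (0,180):
        a=np.radians(yaw+k);y=np.array([np.cos(a),np.sin(a),0]);x=np.array([0,0,-1.]);Rt=R.from_matrix(np.c_[x,y,np.cross(x,y)])
        rv=(R0.inv()*Rt).as_rotvec()
        dp=R0.inv().apply(np.array(xyz)-p)*100
        print('dp_cm',dp.round(2).tolist(),'rot',rv.round(4).tolist(),'n/row deg',round(np.degrees(np.linalg.norm(rv))/7.16,1))
    print('t',round(s['time'],2),'pos',p.round(4),'yawY',round(cur,2),'down',R0.as_matrix()[:,0].round(3),'q6',round(s['q'][5],3),'w',round(s['width']*8.54,2),'F',np.round(s['wrist_force'],1))
E
python3 - <<'E'
from h import *
D=np.load('top0.npz');im,d=D['im'],D['d'];cam=cal('top');P=np.load('P.npy');Z=cv2.medianBlur(P[...,2].astype(np.float32),3)
m=np.zeros(Z.shape,bool);m[170:215,186:215]=(Z>.024)[170:215,186:215];print(rect(cam,m,.042))
m=np.zeros(Z.shape,bool);m[170:215,186:215]=(Z>.054)[170:215,186:215];print(rect(cam,m,.064))
m=np.zeros(Z.shape,bool);m[230:300,305:385]=True;q=P[m];q=q[q[:,2]>.0];print('vise',np.percentile(q,[2,50,98],axis=0).round(3))
cand=[(u,v) for u in range(130,235) for v in range(145,230) if im[v,u].astype(int).sum()<0]
plan([0.5245,0.3035,0.20],75.5)
E
```

```text
((524.8, 303.1), (59.4, 25.5), -14.46)
((524.7, 303.1), (39.6, 13.5), -16.31)
vise [[ 0.277 -0.126  0.   ]
 [ 0.343 -0.027  0.014]
 [ 0.428  0.052  0.106]]
dp_cm [0.77, -25.49, 43.74] rot [0.0133, -0.0, 0.0021] n/row deg 0.1
dp_cm [0.77, -25.49, 43.74] rot [-3.1283, -0.0033, -0.0] n/row deg 25.0
t 0.1 pos [0.1601 0.655  0.2072] yawY 76.26 down [-0.001 -0.002 -1.   ] q6 -0.037 w 8.55 F [-0.2 -0.2 -0.3]
```

```bash
A='x'; python3 -m creep '[{"grip":5,"dp":[0.26,-8.5,14.58],"rotation":[0,0,0]},{"grip":5,"dp":[0.26,-8.5,14.58],"rotation":[0,0,0]},{"grip":5,"dp":[0.26,-8.5,14.58],"rotation":[0,0,0]},{"grip":5,"dp":[0.26,-8.5,14.58],"rotation":[0,0,0]},{"grip":5,"dp":[0.26,-8.5,14.58],"rotation":[0,0,0]}]' 60
python3 -m creep '[{"grip":5,"dp":[0.26,-8.5,14.58],"rotation":[0,0,0]},{"grip":5,"dp":[0.26,-8.5,14.58],"rotation":[0,0,0]},{"grip":5,"dp":[0.26,-8.5,14.58],"rotation":[0,0,0]},{"grip":5,"dp":[0.26,-8.5,14.58],"rotation":[0,0,0]},{"grip":5,"dp":[0.26,-8.5,14.58],"rotation":[0,0,0]}]'
python3 -m creep '[{"grip":5,"dp":[0.26,-8.5,14.58],"rotation":[0,0,0]},{"grip":5,"dp":[0.26,-8.5,14.58],"rotation":[0,0,0]},{"grip":5,"dp":[0.26,-8.5,14.58],"rotation":[0,0,0]},{"grip":5,"dp":[0.26,-8.5,14.58],"rotation":[0,0,0]},{"grip":5,"dp":[0.26,-8.5,14.58],"rotation":[0,0,0]}]'
python3 - <<'E'
from h import *
plan([0.5247,0.3033,0.12],75.2)
cam=cal('wrist');im,d=bot.read_camera('wrist');np.savez('w1.npz',im=im,d=d)
cv2.imwrite('pics/w1.png',im[...,::-1])
E
```

```text
time: 0.52
tool_pos: [0.286, 0.5334, 0.2049]
tcp_rot: [0.189, 1.56, -0.195]
wrist_force: [-0.1, -0.4, -0.2]
width: 0.589
time: 0.93
tool_pos: [0.4073, 0.4166, 0.2026]
tcp_rot: [0.19, 1.56, -0.194]
wrist_force: [-0.4, 0.4, -0.4]
width: 0.582
time: 1.35
tool_pos: [0.5288, 0.2996, 0.2001]
tcp_rot: [0.19, 1.56, -0.194]
wrist_force: [-0.1, 1.3, 0.3]
width: 0.586
dp_cm [8.01, 0.28, -0.5] rot [0.0137, 0.0026, 0.002] n/row deg 0.1
dp_cm [8.01, 0.28, -0.5] rot [-3.1279, -0.0031, 0.0041] n/row deg 25.0
t 1.35 pos [0.5288 0.2996 0.2001] yawY 75.98 down [ 0.002 -0.003 -1.   ] q6 -0.849 w 5.01 F [-0.1  1.3  0.3]
```

View pics/w1.png

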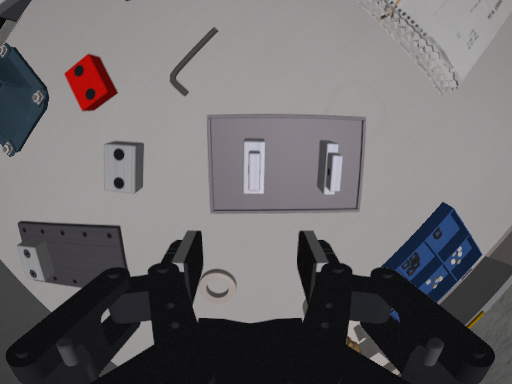

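The wrist view puts the thick spacer at (254,167) with its slab visible both sides of the tab, and the thin one at (333,169). I measure it here.

```bash
cat >> h.py <<'E'
def wload(f):
    D=np.load(f);return D['im'],D['d']
E
python3 - <<'E'
from h import *
cam=cal('wrist');im,d=wload('w1.npz');P=depthpts(cam,d,True);Z=cv2.medianBlur(P[...,2].astype(np.float32),3)
print(-cam[1].T@cam[2])
for u,v in ((254,172),(246,145),(225,160),(230,112),(122,175),(170,100)): print(P[v,u].round(4))
def box(m,u0,u1,v0,v1):
    o=np.zeros(m.shape,bool);o[v0:v1,u0:u1]=m[v0:v1,u0:u1];return o
b=(235,275,130,200)
print('slab',rect(cam,box(Z>.024,*b),.042,True));print('tab',rect(cam,box(Z>.054,*b),.064,True))
m=box(Z>.056,*b);print('tab pts',P[m].mean(0).round(4),m.sum())
m=box((Z>.034)&(Z<.05),*b);print('slab pts',P[m].mean(0).round(4),np.median(P[m][:,2]),m.sum())
g=cv2.cvtColor(im,cv2.COLOR_RGB2GRAY)
print('slab bright',rect(cam,box(g>g[160,225]+35,*b),.042,True), g[160,225],g[172,254])
print('sup',rect(cam,box(Z>.018,95,150,130,200),.032,True))
E
```

```text
[0.45928535 0.31782596 0.36635602]
[0.5212 0.3064 0.0652]
[0.4944 0.3043 0.0425]
[0.5102 0.273  0.0045]
[0.4545 0.2936 0.0008]
[0.4909 0.1481 0.0328]
[0.4196 0.2254 0.0017]
slab ((520.8, 306.1), (61.2, 23.3), -14.31)
tab ((520.5, 306.0), (40.4, 11.5), -14.1)
tab pts [0.5198 0.306  0.0644] 450
slab pts [0.5178 0.3065 0.0431] 0.042566014302888575 682
slab bright ((521.4, 306.6), (58.0, 22.2), -14.27) 121 188
sup ((482.2, 148.4), (61.5, 49.2), -20.0)
```

```bash
cat >> h.py <<'E'
def box(m,u0,u1,v0,v1):
    o=np.zeros(m.shape,bool);o[v0:v1,u0:u1]=m[v0:v1,u0:u1];return o
def wshot(name):
    cam=cal('wrist');im,d=bot.read_camera('wrist');P=depthpts(cam,d,True)
    cv2.imwrite(f'pics/{name}.png',im[...,::-1]);np.savez(name+'.npz',im=im,d=d,P=P)
    return cam,im,P,cv2.medianBlur(P[...,2].astype(np.float32),3)
E
python3 - <<'E'
from h import *
plan([0.5247,0.3033,0.12],75.2)
cam,im,P,Z=wshot('w2')
plan([0.5247,0.3033,0.12],75.2)
b=(230,280,125,205)
print('slab',rect(cam,box(Z>.024,*b),.042,True));print('tab',rect(cam,box(Z>.054,*b),.064,True))
E
```

```text
dp_cm [8.0, 0.13, -0.24] rot [0.0135, 0.0001, 0.001] n/row deg 0.1
dp_cm [8.0, 0.13, -0.24] rot [-3.1281, -0.0015, 0.0001] n/row deg 25.0
t 1.4 pos [0.5268 0.3016 0.2   ] yawY 75.97 down [-0.    -0.001 -1.   ] q6 -0.846 w 4.99 F [-0.2 -0.2  0.2]
dp_cm [7.99, 0.0, -0.04] rot [0.015, -0.0012, 0.0004] n/row deg 0.1
dp_cm [7.99, 0.0, -0.04] rot [-3.1265, -0.0006, -0.0019] n/row deg 25.0
t 1.45 pos [0.5252 0.3032 0.1999] yawY 76.06 down [-0.001 -0.    -1.   ] q6 -0.846 w 5.01 F [ 0.   0.  -0.3]
slab ((523.1, 303.7), (60.5, 24.1), -14.42)
tab ((523.1, 303.2), (40.5, 11.6), -14.0)
```

```bash
python3 -m creep '[{"grip":4,"dp":[4,0,-0.15],"rotation":[0.006,0,0]},{"grip":4,"dp":[8,0,-0.15],"rotation":[0.006,0,0]},{"grip":4,"dp":[11.5,0,-0.15],"rotation":[0.006,0,0]},{"grip":4,"dp":[11.5,0,-0.15],"rotation":[0.006,0,0]},{"grip":4,"dp":[11.5,0,-0.15],"rotation":[0.006,0,0]}]' 60
python3 - <<'E'
from h import *
cam,im,P,Z=wshot('w3')
plan([0.5237,0.3033,0.058],75.7)
E
```

```text
time: 1.87
tool_pos: [0.5197, 0.3047, 0.0831]
tcp_rot: [0.189, 1.568, -0.194]
wrist_force: [-0.2, 0.5, -0.3]
width: 0.468
dp_cm [2.8, -0.2, 0.2] rot [0.0054, -0.0008, 0.0002] n/row deg 0.0
dp_cm [2.8, -0.2, 0.2] rot [-3.1362, -0.0004, -0.0013] n/row deg 25.1
t 1.92 pos [0.5223 0.3058 0.086 ] yawY 76.01 down [-0.001 -0.    -1.   ] q6 -0.839 w 3.98 F [-0.1  0.2  1.1]
```

View pics/w3.png

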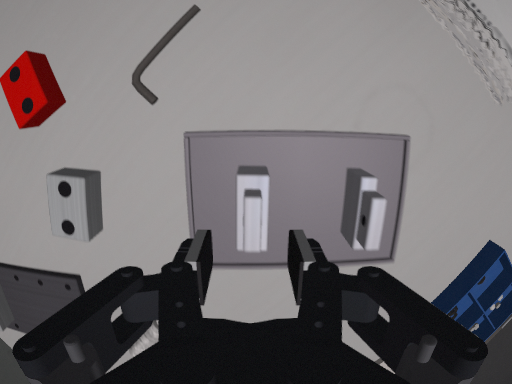

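The tab at (252,222) sits midway between the fingers at (205,265) and (298,265), so the jaws line up. I go down slowly and close.

```bash
python3 -m creep '[{"grip":4,"dp":[0.7,-0.1,0.15],"rotation":[0,0,0]},{"grip":4,"dp":[1.4,-0.1,0.15],"rotation":[0,0,0]},{"grip":4,"dp":[2.0,-0.1,0.15],"rotation":[0,0,0]},{"grip":4,"dp":[2.4,-0.1,0.15],"rotation":[0,0,0]},{"grip":4,"dp":[2.4,-0.1,0.15],"rotation":[0,0,0]}]' 60
python3 -m creep '[{"grip":4,"dp":[0,0,0],"rotation":[0,0,0]},{"grip":4,"dp":[0,0,0],"rotation":[0,0,0]},{"grip":4,"dp":[0,0,0],"rotation":[0,0,0]}]' 60
python3 - <<'E'
from h import *
plan([0.5237,0.3033,0.058],75.7)
E
```

```text
time: 2.33
tool_pos: [0.5239, 0.3028, 0.0609]
tcp_rot: [0.193, 1.563, -0.194]
wrist_force: [-0.6, -0.0, -0.2]
width: 0.466
time: 2.58
tool_pos: [0.5247, 0.3032, 0.0619]
tcp_rot: [0.193, 1.562, -0.193]
wrist_force: [0.2, 1.2, -0.0]
width: 0.473
dp_cm [0.39, -0.01, -0.1] rot [0.0036, 0.0005, -0.0004] n/row deg 0.0
dp_cm [0.39, -0.01, -0.1] rot [-3.138, 0.0007, 0.0007] n/row deg 25.1
t 2.58 pos [0.5247 0.3032 0.0619] yawY 75.91 down [ 0.001  0.    -1.   ] q6 -0.842 w 4.04 F [ 0.2  1.2 -0. ]
```

```bash
python3 -m creep '[{"grip":4,"dp":[0.35,0,-0.05],"rotation":[0,0,0]},{"grip":4,"dp":[0.35,0,-0.05],"rotation":[0,0,0]},{"grip":0.8,"dp":[0.35,0,-0.05],"rotation":[0,0,0]},{"grip":0.8,"dp":[0.35,0,-0.05],"rotation":[0,0,0]},{"grip":0.8,"dp":[0.35,0,-0.05],"rotation":[0,0,0]}]' 60
python3 -m creep '[{"grip":0.8,"dp":[0,0,0],"rotation":[0,0,0]},{"grip":0.8,"dp":[0,0,0],"rotation":[0,0,0]},{"grip":0.8,"dp":[0,0,0],"rotation":[0,0,0]},{"grip":0.8,"dp":[0,0,0],"rotation":[0,0,0]}]' 60
python3 - <<'E'
from h import *
cam,im,P,Z=wshot('w4')
plan([0.5237,0.3033,0.058],75.7)
E
```

```text
time: 3.0
tool_pos: [0.5239, 0.3033, 0.0581]
tcp_rot: [0.193, 1.562, -0.193]
wrist_force: [0.4, -0.5, 0.2]
width: 0.095
time: 3.33
tool_pos: [0.5239, 0.3032, 0.0581]
tcp_rot: [0.193, 1.562, -0.193]
wrist_force: [-0.5, -0.4, 0.3]
width: 0.097
dp_cm [0.01, 0.0, -0.02] rot [0.0038, 0.0, 0.0] n/row deg 0.0
dp_cm [0.01, 0.0, -0.02] rot [-3.1378, -0.0, 0.0001] n/row deg 25.1
t 3.38 pos [0.5239 0.3032 0.0581] yawY 75.92 down [ 0. -0. -1.] q6 -0.841 w 0.8 F [ 0.4 -0.6  0.1]
```

View pics/w4.png

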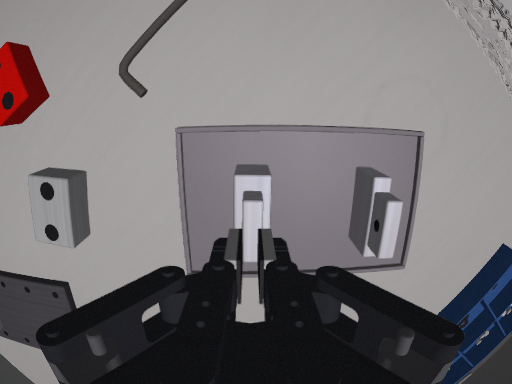

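The pads are at (235,250) and (266,250), either side of the tab (243–263). But the opening reads the commanded 8 mm and the tab is 12 mm, so I close further to see whether it holds.

```bash
python3 -m creep '[{"grip":0,"dp":[0,0,0],"rotation":[0,0,0]},{"grip":0,"dp":[0,0,0],"rotation":[0,0,0]},{"grip":0,"dp":[0,0,0],"rotation":[0,0,0]},{"grip":0,"dp":[0,0,0],"rotation":[0,0,0]}]' 60
python3 - <<'E'
from h import *
cam,im,P,Z=wshot('w5')
plan([0.5237,0.3033,0.058],75.7)
cv2.imwrite('pics/w5c.png',cv2.resize(im[150:320,170:350],None,fx=3.3,fy=3.3,interpolation=cv2.INTER_CUBIC)[...,::-1])
print(P[222,252],P[250,252],P[180,252])
E
```

```text
time: 3.72
tool_pos: [0.5239, 0.3032, 0.0581]
tcp_rot: [0.193, 1.562, -0.193]
wrist_force: [-0.2, -1.0, -0.1]
width: 0.0
dp_cm [0.01, -0.0, -0.02] rot [0.0038, 0.0, -0.0] n/row deg 0.0
dp_cm [0.01, -0.0, -0.02] rot [-3.1378, 0.0, 0.0] n/row deg 25.1
t 3.77 pos [0.5239 0.3032 0.0581] yawY 75.92 down [ 0.  0. -1.] q6 -0.841 w -0.01 F [ 0.1 -0.3  0.2]
[0.51699506 0.30539221 0.0658565 ] [0.5127869  0.30615456 0.10982353] [0.49850812 0.31014321 0.04235581]
```

View pics/w5c.png

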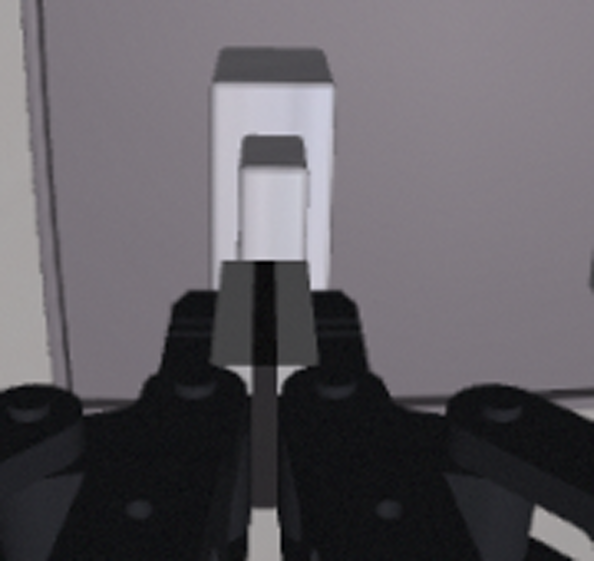

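The fingers shut completely with nothing between them, so the pads are above the tab. I measure where the tips really are.

```bash
python3 - <<'E'
from h import *
D=np.load('w5.npz');P=D['P']
for v in range(224,310,6): print(v,[P[v,u].round(3).tolist() for u in (242,250,258)])
c=cal('wrist');print('cam',-c[1].T@c[2], 'axis',c[1][2])
E
python3 - <<'E'
from h import *
im,d=bot.read_camera('side');cv2.imwrite('pics/s2.png',cv2.resize(im[110:290,130:330],None,fx=4,fy=3.3)[...,::-1])
cv2.imwrite('pics/s2f.png',im[...,::-1])
E
```

```text
224 [[0.518, 0.299, 0.064], [0.518, 0.304, 0.065], [0.519, 0.308, 0.065]]
230 [[0.512, 0.301, 0.087], [0.513, 0.305, 0.087], [0.514, 0.309, 0.088]]
236 [[0.511, 0.302, 0.096], [0.512, 0.305, 0.095], [0.514, 0.309, 0.095]]
242 [[0.512, 0.302, 0.101], [0.513, 0.305, 0.101], [0.513, 0.309, 0.102]]
248 [[0.512, 0.302, 0.108], [0.512, 0.305, 0.109], [0.513, 0.309, 0.109]]
254 [[0.511, 0.302, 0.114], [0.513, 0.305, 0.114], [0.513, 0.309, 0.114]]
260 [[0.512, 0.302, 0.119], [0.513, 0.305, 0.118], [0.513, 0.308, 0.119]]
266 [[0.511, 0.303, 0.125], [0.515, 0.305, 0.119], [0.512, 0.308, 0.125]]
272 [[0.511, 0.303, 0.129], [0.517, 0.304, 0.12], [0.513, 0.308, 0.129]]
278 [[0.511, 0.303, 0.134], [0.521, 0.303, 0.119], [0.512, 0.308, 0.135]]
284 [[0.513, 0.302, 0.134], [0.523, 0.303, 0.12], [0.514, 0.308, 0.135]]
290 [[0.518, 0.301, 0.13], [0.527, 0.302, 0.119], [0.516, 0.307, 0.136]]
296 [[0.521, 0.3, 0.131], [0.529, 0.301, 0.12], [0.523, 0.306, 0.129]]
302 [[0.524, 0.299, 0.13], [0.533, 0.3, 0.119], [0.526, 0.305, 0.13]]
308 [[0.527, 0.298, 0.13], [0.626, 0.277, 0.0], [0.528, 0.305, 0.131]]
cam [0.45638042 0.31940858 0.22447017] axis [ 0.26291981 -0.06695138 -0.96249192]
```

View pics/s2.png

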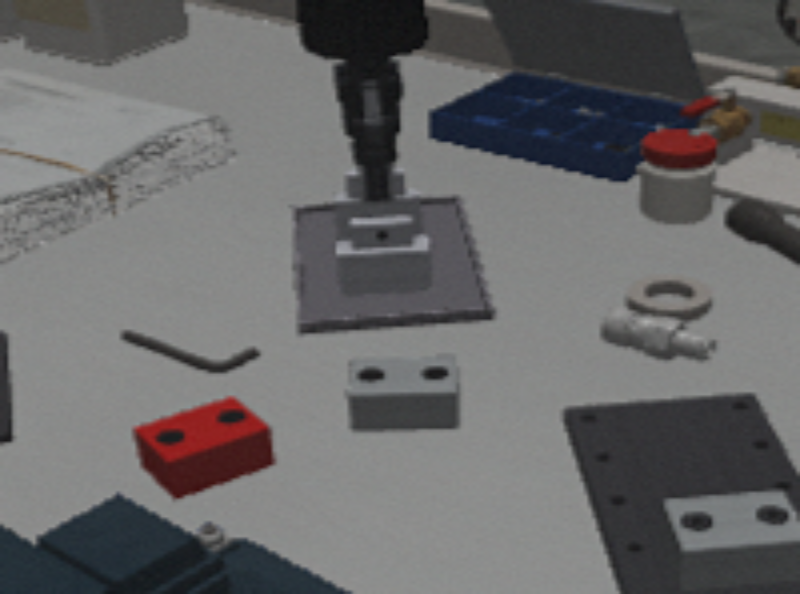

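```bash
python3 - <<'E'
from h import *
c,Rm,t=cal('side')
for z in (.044,.06,.08,.085,.09,.1,.13):
    q=Rm@np.array([.5239,.3032,z])+t;print(z,(c['fx']*q[0]/q[2]+c['cx']).round(1),(c['fy']*q[1]/q[2]+c['cy']).round(1))
c,Rm,t=cal('wrist')
for z in (.044,.06,.08,.085,.09,.1,.13):
    q=Rm@np.array([.5125,.305,z])+t;th=np.arccos(q[2]/np.linalg.norm(q));k=th/np.hypot(q[0],q[1])*c['fx'];print(z,(k*q[0]+c['cx']).round(1),(k*q[1]+c['cy']).round(1))
E
```

```text
0.044 224.8 183.5
0.06 224.4 178.1
0.08 223.9 171.1
0.085 223.8 169.4
0.09 223.7 167.6
0.1 223.4 164.1
0.13 222.6 153.1
0.044 249.5 203.2
0.06 249.4 211.6
0.08 249.4 224.3
0.085 249.3 227.9
0.09 249.3 231.8
0.1 249.3 240.4
0.13 249.1 274.4
```

View pics/s2f.png

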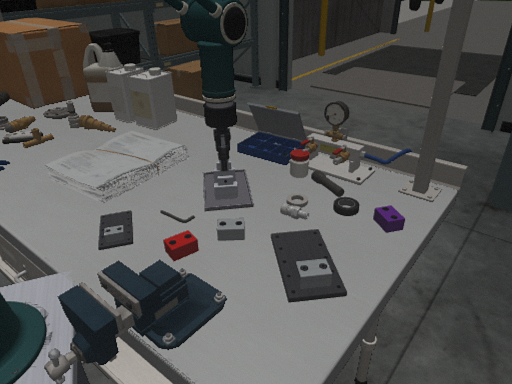

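Both cameras agree. With TCP z reported as 0.058, the closed tips are at z≈0.084–0.085 (side-view row ~170, wrist row ~228), so the real tips stand about 40 mm farther back than stated. x and y match. I use this rule: tip z ≈ reported TCP z + 0.026 when closed. I open and go lower in stages.

```bash
python3 -m creep '[{"grip":4,"dp":[0,0,0],"rotation":[0.004,0,0]},{"grip":4,"dp":[0,0,0],"rotation":[0.004,0,0]},{"grip":4,"dp":[0.8,0,0],"rotation":[0.004,0,0]},{"grip":4,"dp":[1.6,0,0],"rotation":[0.004,0,0]},{"grip":4,"dp":[2.2,0,0],"rotation":[0.004,0,0]}]' 60
python3 -m creep '[{"grip":4,"dp":[0.6,0,0],"rotation":[0,0,0]},{"grip":4,"dp":[1.1,0,0],"rotation":[0,0,0]},{"grip":4,"dp":[1.5,0,0],"rotation":[0,0,0]},{"grip":4,"dp":[1.5,0,0],"rotation":[0,0,0]},{"grip":4,"dp":[1.5,0,0],"rotation":[0,0,0]}]' 60
python3 - <<'E'
from h import *
cam,im,P,Z=wshot('w6')
plan([0.5237,0.3033,0.020],75.7)
cv2.imwrite('pics/w6c.png',cv2.resize(im[150:320,170:350],None,fx=3.3,fy=3.3,interpolation=cv2.INTER_CUBIC)[...,::-1])
E
```

```text
time: 4.23
tool_pos: [0.5233, 0.3029, 0.0348]
tcp_rot: [0.196, 1.563, -0.197]
wrist_force: [-0.8, -0.4, 0.5]
width: 0.471
time: 4.65
tool_pos: [0.5237, 0.3031, 0.0206]
tcp_rot: [0.196, 1.563, -0.196]
wrist_force: [0.3, 0.1, 1.3]
width: 0.466
dp_cm [0.11, -0.01, -0.03] rot [-0.0002, 0.0, -0.0] n/row deg 0.0
dp_cm [0.11, -0.01, -0.03] rot [3.1414, -0.0, -0.0001] n/row deg 25.1
t 4.7 pos [0.524  0.3033 0.0211] yawY 75.69 down [ 0.  0. -1.] q6 -0.837 w 3.98 F [-0.3  0.5  0.4]
```

View pics/w6c.png

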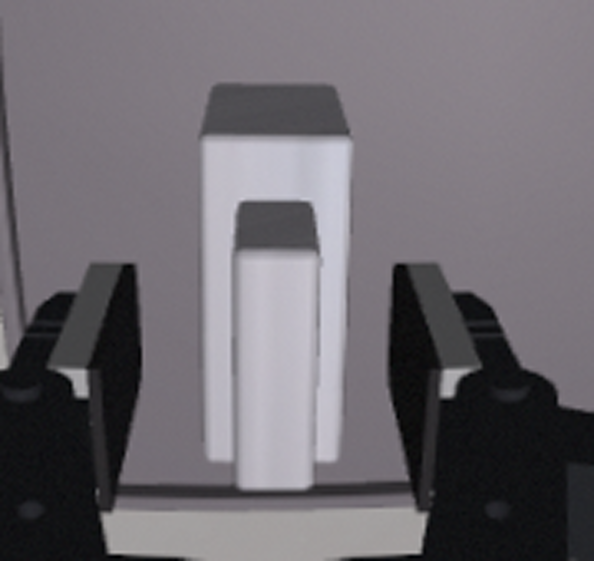

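The open pads now straddle the tab symmetrically. I close here.

```bash
python3 -m creep '[{"grip":0,"dp":[0.1,0,0],"rotation":[0,0,0]},{"grip":0,"dp":[0.1,0,0],"rotation":[0,0,0]},{"grip":0,"dp":[0.1,0,0],"rotation":[0,0,0]},{"grip":0,"dp":[0.1,0,0],"rotation":[0,0,0]},{"grip":0,"dp":[0.1,0,0],"rotation":[0,0,0]}]' 80
python3 -m creep '[{"grip":0,"dp":[-0.3,0,0],"rotation":[0,0,0]},{"grip":0,"dp":[-0.6,0,0],"rotation":[0,0,0]},{"grip":0,"dp":[-1,0,0],"rotation":[0,0,0]},{"grip":0,"dp":[-2,0,0],"rotation":[0,0,0]},{"grip":0,"dp":[-2,0,0],"rotation":[0,0,0]}]' 80
python3 - <<'E'
from h import *
cam,im,P,Z=wshot('w7')
plan([0.5237,0.3033,0.020],75.7)
cv2.imwrite('pics/w7c.png',cv2.resize(im[120:320,150:370],None,fx=3,fy=3,interpolation=cv2.INTER_CUBIC)[...,::-1])
E
```

```text
time: 5.12
tool_pos: [0.5243, 0.3034, 0.0206]
tcp_rot: [0.196, 1.561, -0.196]
wrist_force: [0.8, -0.5, 2.2]
width: 0.119
time: 5.53
tool_pos: [0.5251, 0.3039, 0.0422]
tcp_rot: [0.197, 1.56, -0.195]
wrist_force: [1.0, 0.9, -2.6]
width: 0.118
dp_cm [2.18, -0.1, -0.13] rot [-0.0002, 0.0023, -0.002] n/row deg 0.0
dp_cm [2.18, -0.1, -0.13] rot [3.1414, -0.0032, -0.0036] n/row deg 25.1
t 5.58 pos [0.5251 0.3039 0.0418] yawY 75.69 down [ 0.003  0.001 -1.   ] q6 -0.837 w 1.02 F [ 0.4  0.1 -2.4]
```

View pics/w7c.png

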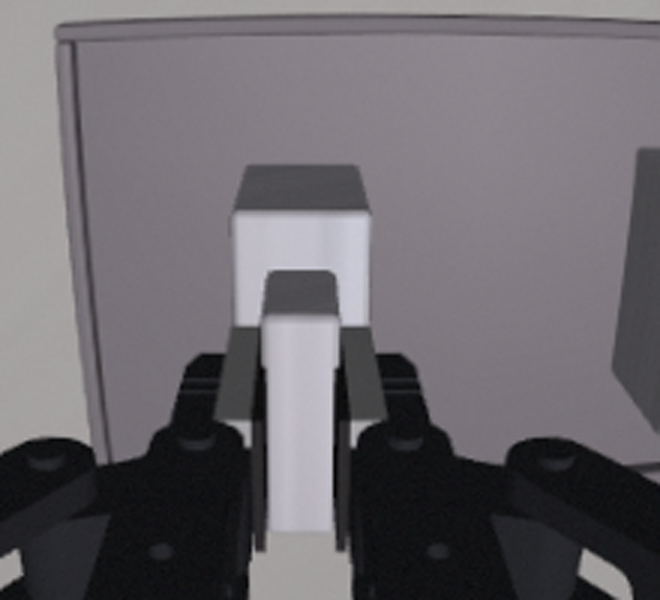

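Held: the opening stops at 10 mm and about 2.5–3 N of weight shows. Spacer bottom ≈ TCP z − 0.0166. I lift and carry it over the plate.

```bash
python3 -m creep '[{"grip":0,"dp":[-3,0,0],"rotation":[0,0,0]},{"grip":0,"dp":[-6.5,-1,0],"rotation":[0,0,0]},{"grip":0,"dp":[-6.5,-4,0],"rotation":[0,0,0]},{"grip":0,"dp":[-6.5,-7,0],"rotation":[0,0,0]},{"grip":0,"dp":[-6.5,-7,0],"rotation":[0,0,0]}]' 80
python3 - <<'E'
from h import *
plan([0.5892,-0.0261,0.10],76.25)
E
```

```text
time: 6.0
tool_pos: [0.5049, 0.2314, 0.1054]
tcp_rot: [0.195, 1.563, -0.2]
wrist_force: [-1.5, -0.6, -3.8]
width: 0.119
dp_cm [0.6, -22.85, 14.56] rot [-0.011, -0.0007, 0.0033] n/row deg 0.1
dp_cm [0.6, -22.85, 14.56] rot [3.1305, 0.0051, 0.0011] n/row deg 25.1
t 6.0 pos [0.5049 0.2314 0.1054] yawY 75.62 down [-0.001 -0.003 -1.   ] q6 -0.932 w 1.01 F [-1.5 -0.6 -3.8]
```

```bash
python3 -m creep '[{"grip":0,"dp":[0,-3,2],"rotation":[-0.01,0,0]},{"grip":0,"dp":[0,-6.4,4.1],"rotation":[-0.01,0,0]},{"grip":0,"dp":[0,-9.8,6.2],"rotation":[-0.01,0,0]},{"grip":0,"dp":[0,-13.2,8.4],"rotation":[-0.01,0,0]},{"grip":0,"dp":[0,-16,10.2],"rotation":[-0.01,0,0]}]' 80
python3 -m creep '[{"grip":0,"dp":[0,-3,2],"rotation":[0,0,0]},{"grip":0,"dp":[0,-5,3.2],"rotation":[0,0,0]},{"grip":0,"dp":[0,-6.4,4.1],"rotation":[0,0,0]},{"grip":0,"dp":[0,-6.4,4.1],"rotation":[0,0,0]},{"grip":0,"dp":[0,-6.4,4.1],"rotation":[0,0,0]}]' 80
python3 -m creep '[{"grip":0,"dp":[0,0,0],"rotation":[0,0,0]},{"grip":0,"dp":[0,0,0],"rotation":[0,0,0]},{"grip":0,"dp":[0,0,0],"rotation":[0,0,0]}]' 80
python3 - <<'E'
from h import *
plan([0.5892,-0.0261,0.10],76.25)
cam,im,P,Z=wshot('w8')
plan([0.5892,-0.0261,0.10],76.25)
E
```

```text
time: 6.42
tool_pos: [0.5663, 0.0529, 0.1051]
tcp_rot: [0.188, 1.562, -0.189]
wrist_force: [0.6, 0.5, -3.0]
width: 0.123
time: 6.83
tool_pos: [0.5905, -0.0175, 0.1047]
tcp_rot: [0.19, 1.563, -0.19]
wrist_force: [0.1, 0.5, -3.3]
width: 0.114
time: 7.08
tool_pos: [0.5901, -0.0156, 0.1049]
tcp_rot: [0.187, 1.563, -0.187]
wrist_force: [-0.3, 0.2, -2.7]
width: 0.116
dp_cm [0.49, -1.04, 0.16] rot [0.0015, -0.0005, -0.0001] n/row deg 0.0
dp_cm [0.49, -1.04, 0.16] rot [-3.14, 0.0002, -0.0008] n/row deg 25.1
t 7.08 pos [ 0.5901 -0.0156  0.1049] yawY 76.34 down [-0.  0. -1.] q6 -1.401 w 0.99 F [-0.3  0.2 -2.7]
dp_cm [0.5, -1.03, 0.15] rot [0.0016, -0.0003, -0.0001] n/row deg 0.0
dp_cm [0.5, -1.03, 0.15] rot [-3.14, 0.0001, -0.0004] n/row deg 25.1
t 7.13 pos [ 0.5902 -0.0157  0.105 ] yawY 76.34 down [-0.  0. -1.] q6 -1.401 w 1.02 F [ 0.2  0.7 -3. ]
```

View pics/w8.png

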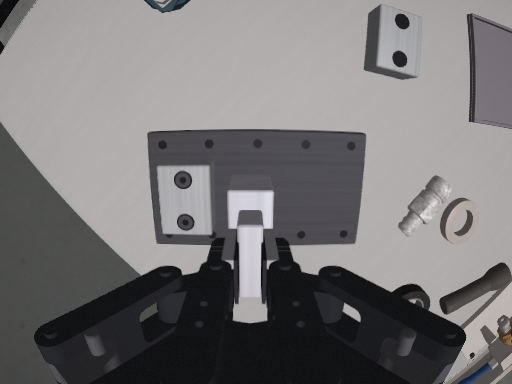

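The wrist view shows the bolted block at (185,200), the held spacer's slab at (250,205), and its tab at (250,250). I measure all of them in this one frame.

```bash
python3 - <<'E'
from h import *
D=np.load('w8.npz');im,P=D['im'],D['P'];cam=cal('wrist');Z=cv2.medianBlur(P[...,2].astype(np.float32),3)
g=cv2.cvtColor(im,cv2.COLOR_RGB2GRAY)
m=box((Z>.036)&(Z<.056),150,222,155,240);print('bolted',rect(cam,m,.044,True),np.median(P[m],0).round(4))
print('bolt bright',rect(cam,box(g>110,150,222,155,240),.044,True))
m=box(abs(Z-.012)<.006,140,375,120,250);print('plate z',np.median(P[m][:,2]))
m=box((Z>.006)&(Z<.03)|((Z>.036)&(Z<.056)),140,375,120,250)
print('plate',rect(cam,m,.012,True))
# near edge (upper in image) fit & left edge/ right edges
cs=[]
for u in range(165,350,3):
    col=Z[100:180,u];i=np.where(col>.006)[0]
    if len(i): cs.append((u,100+i[0]))
e=onplane(cam,np.array(cs),.012,True)[:,:2]*1000
l=cv2.fitLine(e.astype(np.float32),cv2.DIST_HUBER,0,.01,.01).ravel();print('near edge ang',np.degrees(np.arctan2(l[1],l[0])),l[2:])
# spacer slab top: z
for u,v in ((250,205),(240,215),(260,215),(250,250)): print(P[v,u].round(4))
zs=.105-.0166+.038
m=box((Z>zs-.01)&(Z<zs+.008),215,290,170,235);print('slab',rect(cam,m,zs,True),np.median(P[m],0).round(4))
# left edge of slab top & right face of bolted in world
E
```

```text
bolted ((578.4, -68.2), (61.4, 45.3), -13.87) [ 0.5764 -0.067   0.0449]
bolt bright ((578.9, -68.8), (59.2, 43.7), -13.83)
plate z 0.012832468997967349
plate ((592.7, -10.7), (199.8, 110.5), 76.35)
near edge ang 75.92732 [539.74713     1.8515908]
[ 0.5684 -0.0111  0.127 ]
[ 0.5696 -0.0164  0.1352]
[ 0.5718 -0.0069  0.1355]
[ 0.5826 -0.0145  0.149 ]
slab ((570.3, -11.9), (24.9, 24.6), 76.36) [ 0.5671 -0.0103  0.1272]
```

```bash
python3 -m creep '[{"grip":0,"dp":[2,-0.7,0.2],"rotation":[0.002,0,0]},{"grip":0,"dp":[4,-1.4,0.2],"rotation":[0.002,0,0]},{"grip":0,"dp":[5.5,-1.4,0.2],"rotation":[0.002,0,0]},{"grip":0,"dp":[6.5,-1.4,0.2],"rotation":[0.002,0,0]},{"grip":0,"dp":[6.5,-1.4,0.2],"rotation":[0.002,0,0]}]' 80
python3 -m creep '[{"grip":0,"dp":[0.4,0,0],"rotation":[0,0,0]},{"grip":0,"dp":[0.7,0,0],"rotation":[0,0,0]},{"grip":0,"dp":[0.7,0,0],"rotation":[0,0,0]},{"grip":0,"dp":[0.7,0,0],"rotation":[0,0,0]}]' 80
python3 - <<'E'
from h import *
cam,im,P,Z=wshot('w9')
plan([0.5880,-0.0345,0.0286],76.15)
cv2.imwrite('pics/w9c.png',cv2.resize(im[120:320,130:370],None,fx=3,fy=3,interpolation=cv2.INTER_CUBIC)[...,::-1])
E
```

```text
time: 7.55
tool_pos: [0.5866, -0.03, 0.0373]
tcp_rot: [0.189, 1.568, -0.189]
wrist_force: [-0.6, 0.0, -3.0]
width: 0.118
time: 7.88
tool_pos: [0.5898, -0.0307, 0.0339]
tcp_rot: [0.19, 1.561, -0.19]
wrist_force: [-0.4, 0.3, -1.9]
width: 0.119
dp_cm [0.53, -0.41, -0.09] rot [0.0001, 0.0014, -0.0002] n/row deg 0.0
dp_cm [0.53, -0.41, -0.09] rot [-3.1415, 0.0003, 0.0022] n/row deg 25.1
t 7.93 pos [ 0.5898 -0.0308  0.0339] yawY 76.16 down [ 0.001 -0.    -1.   ] q6 -1.423 w 1.05 F [ 0.5 -0.  -3.2]
```

View pics/w9c.png

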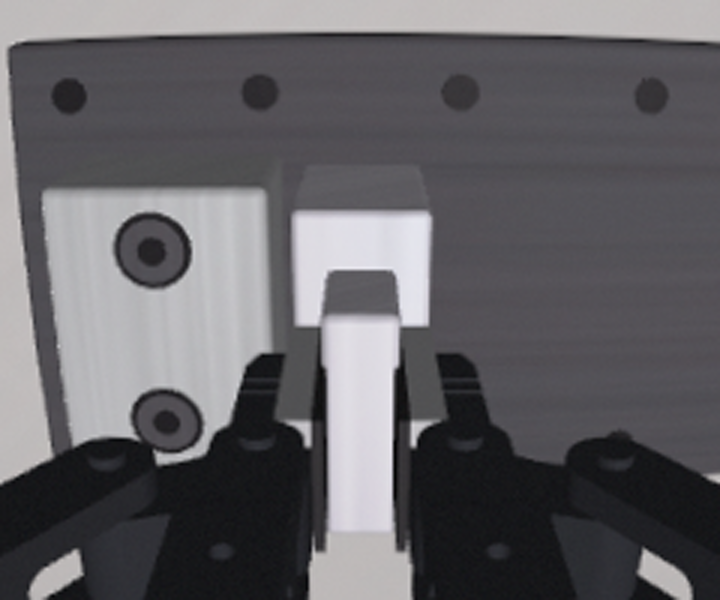

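A gap of a few mm remains between the bolted block's edge (270) and the slab (293 in the crop), and the two are parallel. I lower to just above the plate and slide in.

```bash
python3 -m creep '[{"grip":0,"dp":[0.2,0,0],"rotation":[0,0,0]},{"grip":0,"dp":[0.35,0,0],"rotation":[0,0,0]},{"grip":0,"dp":[0.35,-0.1,0],"rotation":[0,0,0]},{"grip":0,"dp":[0.35,-0.3,0],"rotation":[0,0,0]},{"grip":0,"dp":[0.35,-0.3,0],"rotation":[0,0,0]}]' 80
python3 -m creep '[{"grip":0,"dp":[0,-0.05,0],"rotation":[0,0,0]},{"grip":0,"dp":[0,-0.1,0],"rotation":[0,0,0]},{"grip":0,"dp":[0,-0.1,0],"rotation":[0,0,0]},{"grip":0,"dp":[0,-0.1,0],"rotation":[0,0,0]}]' 80
python3 -m creep '[{"grip":0,"dp":[0,-0.05,0],"rotation":[0,0,0]},{"grip":0,"dp":[0,-0.1,0],"rotation":[0,0,0]},{"grip":0,"dp":[0,-0.1,0],"rotation":[0,0,0]},{"grip":0,"dp":[0,-0.1,0],"rotation":[0,0,0]}]' 80
```

```text
time: 8.35
tool_pos: [0.5883, -0.0341, 0.0296]
tcp_rot: [0.19, 1.563, -0.19]
wrist_force: [0.6, 1.0, -3.3]
width: 0.12
time: 8.68
tool_pos: [0.5882, -0.0348, 0.0296]
tcp_rot: [0.19, 1.562, -0.19]
wrist_force: [-0.3, -0.1, -1.7]
width: 0.12
time: 9.02
tool_pos: [0.588, -0.0354, 0.0296]
tcp_rot: [0.19, 1.562, -0.19]
wrist_force: [0.2, 1.5, -2.6]
width: 0.115
```

```bash
python3 -m creep '[{"grip":0,"dp":[0,-0.1,0],"rotation":[0,0,0]},{"grip":0,"dp":[0,-0.1,0],"rotation":[0,0,0]},{"grip":0,"dp":[0,-0.1,0],"rotation":[0,0,0]}]' 80
python3 -m creep '[{"grip":0,"dp":[0,-0.1,0],"rotation":[0,0,0]},{"grip":0,"dp":[0,-0.1,0],"rotation":[0,0,0]},{"grip":0,"dp":[0,-0.1,0],"rotation":[0,0,0]}]' 80
python3 - <<'E'
from h import *
cam,im,P,Z=wshot('w10')
plan([0.5880,-0.0345,0.0286],76.15)
cv2.imwrite('pics/w10c.png',cv2.resize(im[120:320,130:370],None,fx=3,fy=3,interpolation=cv2.INTER_CUBIC)[...,::-1])
E
```

```text
time: 9.27
tool_pos: [0.588, -0.0355, 0.0297]
tcp_rot: [0.192, 1.562, -0.189]
wrist_force: [1.7, 4.6, -3.2]
width: 0.121
time: 9.52
tool_pos: [0.588, -0.0355, 0.0297]
tcp_rot: [0.193, 1.562, -0.188]
wrist_force: [1.4, 7.5, -2.8]
width: 0.119
dp_cm [0.11, 0.1, -0.03] rot [-0.0007, 0.0003, -0.0033] n/row deg 0.0
dp_cm [0.11, 0.1, -0.03] rot [3.1408, -0.0051, -0.0005] n/row deg 25.1
t 9.57 pos [ 0.588  -0.0355  0.0297] yawY 76.11 down [ 0.001  0.003 -1.   ] q6 -1.435 w 0.98 F [ 0.7  7.7 -3.9]
```

View pics/w10c.png

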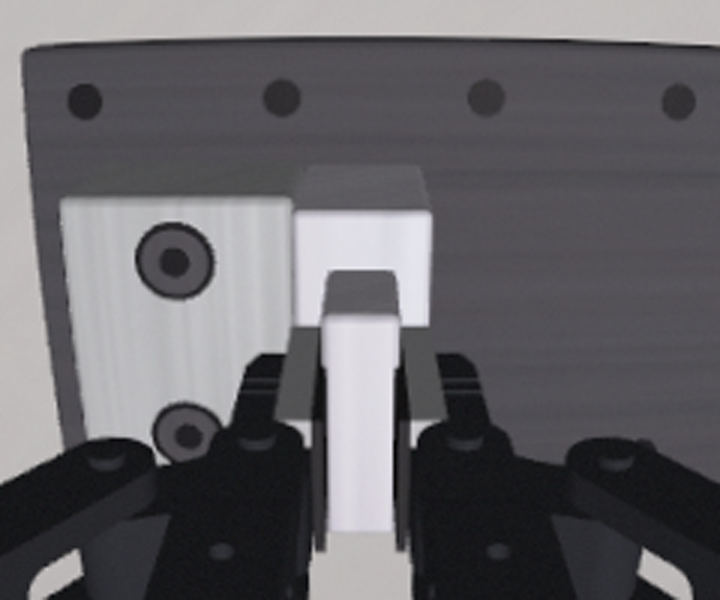

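The spacer touches the bolted block (7.5 N, no gap at crop column 293). I relax the side push and lower until the plate carries it.

```bash
python3 -m creep '[{"grip":0,"dp":[0.05,0.12,0],"rotation":[0,0,0]},{"grip":0,"dp":[0.1,0.12,0],"rotation":[0,0,0]},{"grip":0,"dp":[0.1,0.12,0],"rotation":[0,0,0]},{"grip":0,"dp":[0.1,0.12,0],"rotation":[0,0,0]}]' 80
python3 -m creep '[{"grip":0,"dp":[0.08,0,0],"rotation":[0,0,0]},{"grip":0,"dp":[0.08,0,0],"rotation":[0,0,0]},{"grip":0,"dp":[0.08,0,0],"rotation":[0,0,0]}]' 80
```

```text
time: 9.9
tool_pos: [0.5882, -0.0355, 0.0289]
tcp_rot: [0.191, 1.562, -0.189]
wrist_force: [1.2, 6.3, -1.2]
width: 0.118
time: 10.15
tool_pos: [0.5884, -0.0356, 0.0286]
tcp_rot: [0.191, 1.561, -0.189]
wrist_force: [0.0, 6.6, 1.5]
width: 0.119
```

```bash
python3 -m creep '[{"grip":0,"dp":[0.05,0,0],"rotation":[0,0,0]},{"grip":0,"dp":[0.05,0,0],"rotation":[0,0,0]},{"grip":0,"dp":[0.05,0,0],"rotation":[0,0,0]}]' 80
python3 -m creep '[{"grip":1.2,"dp":[0,0,0],"rotation":[0,0,0]},{"grip":1.8,"dp":[0,0,0],"rotation":[0,0,0]},{"grip":3,"dp":[0,0,0],"rotation":[0,0,0]},{"grip":3,"dp":[0,0,0],"rotation":[0,0,0]},{"grip":3,"dp":[0,0,0],"rotation":[0,0,0]}]' 80
python3 - <<'E'
from h import *
cam,im,P,Z=wshot('w11')
plan([0.5880,-0.0345,0.0286],76.15)
cv2.imwrite('pics/w11c.png',cv2.resize(im[120:320,130:370],None,fx=3,fy=3,interpolation=cv2.INTER_CUBIC)[...,::-1])
E
```

```text
time: 10.4
tool_pos: [0.5884, -0.0356, 0.0286]
tcp_rot: [0.191, 1.561, -0.189]
wrist_force: [-0.5, 6.6, 3.6]
width: 0.126
time: 10.82
tool_pos: [0.5879, -0.037, 0.0274]
tcp_rot: [0.19, 1.562, -0.19]
wrist_force: [-0.3, -0.5, 0.4]
width: 0.354
dp_cm [-0.12, 0.24, -0.04] rot [-0.0003, 0.0003, 0.0004] n/row deg 0.0
dp_cm [-0.12, 0.24, -0.04] rot [3.1413, 0.0006, -0.0004] n/row deg 25.1
t 10.87 pos [ 0.5878 -0.037   0.0274] yawY 76.13 down [ 0. -0. -1.] q6 -1.433 w 3.01 F [-0.2  0.2 -0.1]
```

View pics/w11c.png

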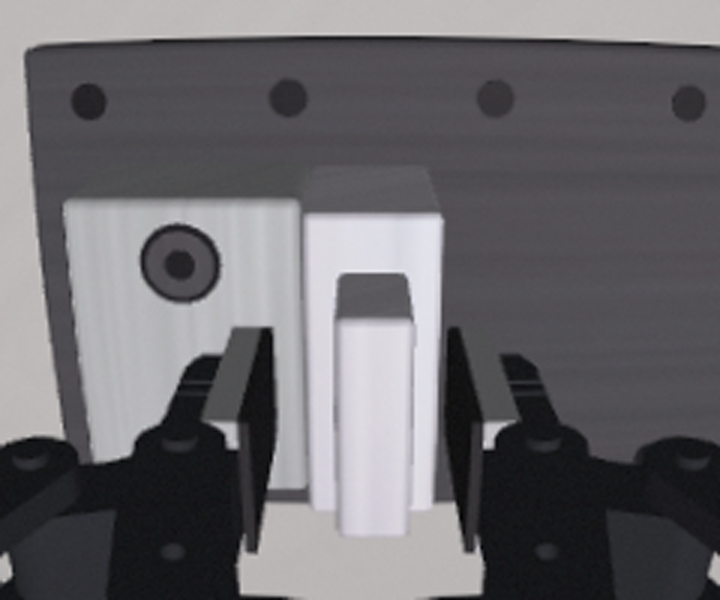

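The spacer stands square and flush against the bolted block: slab left edge at crop column 303, block edge at 300. I lift off and go for the grey block.

```bash
python3 -m creep '[{"grip":3,"dp":[-2,0,0],"rotation":[0,0,0]},{"grip":3,"dp":[-5,0,0],"rotation":[0,0,0]},{"grip":3,"dp":[-9,0,0],"rotation":[0,0,0]},{"grip":3,"dp":[-10,0,0],"rotation":[0.1,0,0]},{"grip":3,"dp":[-10,0,0],"rotation":[0.2,0,0]}]' 80
python3 - <<'E'
from h import *
plan([0.486,0.1442,0.13],-20.2)
E
```

```text
time: 11.28
tool_pos: [0.5916, -0.0372, 0.1328]
tcp_rot: [0.35, 1.533, -0.349]
wrist_force: [1.1, -0.8, 0.2]
width: 0.356
dp_cm [0.16, 11.8, -17.36] rot [1.4767, 0.0052, -0.009] n/row deg 11.8
dp_cm [0.16, 11.8, -17.36] rot [-1.6648, 0.0093, 0.0054] n/row deg 13.3
t 11.28 pos [ 0.5916 -0.0372  0.1328] yawY 64.41 down [ 0.009 -0.001 -1.   ] q6 -1.229 w 3.04 F [ 1.1 -0.8  0.2]
```

```bash
python3 -m creep '[{"grip":7.6,"dp":[0,1.4,-2],"rotation":[0.12,0,0]},{"grip":7.6,"dp":[0,3,-4.4],"rotation":[0.24,0,0]},{"grip":7.6,"dp":[0,4.7,-6.9],"rotation":[0.36,0,0]},{"grip":7.6,"dp":[0,6.4,-9.4],"rotation":[0.48,0,0]},{"grip":7.6,"dp":[0,8.1,-11.9],"rotation":[0.6,0,0]}]' 80
python3 - <<'E'
from h import *
plan([0.486,0.1442,0.13],-20.2)
E
```

```text
time: 11.7
tool_pos: [0.514, 0.0882, 0.1273]
tcp_rot: [0.816, 1.412, -0.817]
wrist_force: [0.6, 0.1, -0.4]
width: 0.891
dp_cm [-0.27, 0.36, -6.25] rot [0.8747, 0.0002, -0.0001] n/row deg 7.0
dp_cm [-0.27, 0.36, -6.25] rot [-2.2669, 0.0001, 0.0003] n/row deg 18.1
t 11.7 pos [0.514  0.0882 0.1273] yawY 29.92 down [ 0. -0. -1.] q6 -0.4 w 7.61 F [ 0.6  0.1 -0.4]
```

```bash
python3 -m creep '[{"grip":7.6,"dp":[0,0.1,-1.5],"rotation":[0.12,0,0]},{"grip":7.6,"dp":[0,0.2,-3],"rotation":[0.24,0,0]},{"grip":7.6,"dp":[0,0.3,-4.5],"rotation":[0.36,0,0]},{"grip":7.6,"dp":[0,0.36,-5.5],"rotation":[0.48,0,0]},{"grip":7.6,"dp":[0,0.36,-6.25],"rotation":[0.6,0,0]}]' 80
python3 -m creep '[{"grip":7.6,"dp":[0,0,0],"rotation":[0.12,0,0]},{"grip":7.6,"dp":[0,0,0],"rotation":[0.24,0,0]},{"grip":7.6,"dp":[0,0,0],"rotation":[0.27,0,0]},{"grip":7.6,"dp":[0,0,0],"rotation":[0.27,0,0]},{"grip":7.6,"dp":[0,0,0],"rotation":[0.27,0,0]}]' 80
python3 - <<'E'
from h import *
plan([0.486,0.1442,0.13],-20.2)
cam,im,P,Z=wshot('w12')
plan([0.486,0.1442,0.13],-20.2)
E
```

```text
time: 12.12
tool_pos: [0.4859, 0.1441, 0.1273]
tcp_rot: [1.265, 1.172, -1.265]
wrist_force: [0.9, -0.3, 0.3]
width: 0.89
time: 12.53
tool_pos: [0.4864, 0.1432, 0.1273]
tcp_rot: [1.455, 1.029, -1.455]
wrist_force: [-0.3, 1.4, 0.2]
width: 0.889
dp_cm [-0.27, -0.07, -0.08] rot [0.0127, 0.0002, -0.0001] n/row deg 0.1
dp_cm [-0.27, -0.07, -0.08] rot [-3.1288, 0.0002, 0.0003] n/row deg 25.0
t 12.53 pos [0.4864 0.1432 0.1273] yawY -19.47 down [ 0. -0. -1.] q6 0.577 w 7.59 F [-0.3  1.4  0.2]
dp_cm [-0.27, -0.07, -0.07] rot [0.0127, 0.0001, -0.0001] n/row deg 0.1
dp_cm [-0.27, -0.07, -0.07] rot [-3.1289, 0.0002, 0.0002] n/row deg 25.0
t 12.58 pos [0.4864 0.1433 0.1273] yawY -19.47 down [ 0. -0. -1.] q6 0.577 w 7.56 F [ 0.3 -0.5 -0.3]
```

View pics/w12.png

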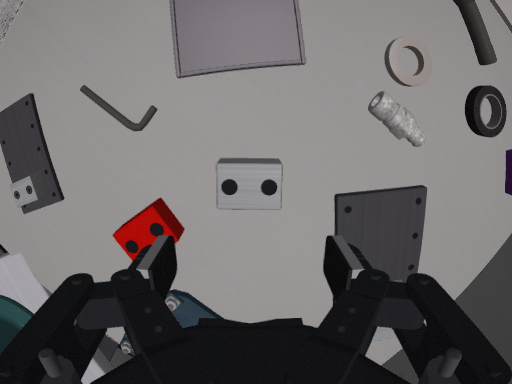

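The grey block is at (249,185), between the open fingers. The red one at (150,230) lies outside the left finger's path. I measure it once more.

```bash
python3 - <<'E'
from h import *
cam=cal('wrist');D=np.load('w12.npz');im,P=D['im'],D['P'];Z=cv2.medianBlur(P[...,2].astype(np.float32),3)
b=(205,295,145,220)
m=box((Z>.026)&(Z<.04),*b);print(rect(cam,m,.032,True),P[m].mean(0).round(4))
r=rect(cam,box(Z>.026,*b),.032,True)
hs=box((cv2.cvtColor(im,cv2.COLOR_RGB2GRAY)<60),218,282,172,205).astype(np.uint8)
n,l,s,c=cv2.connectedComponentsWithStats(hs);k=[i for i in range(1,n) if s[i,4]>40];H=onplane(cam,c[k],.032,True);print(H.round(4),H.mean(0).round(4),np.degrees(np.arctan2(*(H[1]-H[0])[[1,0]])))
plan([H.mean(0)[0],H.mean(0)[1],0.02],-20.2)
E
```

```text
((485.0, 144.0), (60.2, 44.4), -19.58) [0.4855 0.145  0.0342]
[[0.4679 0.1492 0.032 ]
 [0.5019 0.1369 0.032 ]] [0.4849 0.143  0.032 ] -19.892313121065825
dp_cm [10.73, -0.13, 0.07] rot [0.0127, 0.0001, -0.0001] n/row deg 0.1
dp_cm [10.73, -0.13, 0.07] rot [-3.1289, 0.0002, 0.0002] n/row deg 25.0
t 12.58 pos [0.4864 0.1433 0.1273] yawY -19.47 down [ 0. -0. -1.] q6 0.577 w 7.56 F [ 0.3 -0.5 -0.3]
```

```bash
python3 -m creep '[{"grip":7.6,"dp":[3,-0.14,0.02],"rotation":[0.004,0,0]},{"grip":7.6,"dp":[6.5,-0.14,0.02],"rotation":[0.004,0,0]},{"grip":7.6,"dp":[9,-0.14,0.02],"rotation":[0.004,0,0]},{"grip":7.6,"dp":[11,-0.14,0.02],"rotation":[0.004,0,0]},{"grip":7.6,"dp":[11.7,-0.14,0.02],"rotation":[0.004,0,0]}]' 80
python3 -m creep '[{"grip":7.6,"dp":[0,0,0],"rotation":[0,0,0]},{"grip":7.6,"dp":[0,0,0],"rotation":[0,0,0]}]' 80
python3 - <<'E'
from h import *
cam,im,P,Z=wshot('w13')
plan([0.485,0.1436,-0.022],-19.7)
im2,d=bot.read_camera('side');cv2.imwrite('pics/s3.png',cv2.resize(im2[150:290,130:330],None,fx=4,fy=4,interpolation=cv2.INTER_CUBIC)[...,::-1])
for v in range(225,300,8): print(v,[P[v,u].round(3).tolist() for u in range(150,180,8)])
E
```

```text
time: 13.0
tool_pos: [0.4819, 0.1428, 0.0068]
tcp_rot: [1.454, 1.028, -1.464]
wrist_force: [-0.5, 0.1, -0.2]
width: 0.892
time: 13.17
tool_pos: [0.4854, 0.1437, 0.0107]
tcp_rot: [1.459, 1.026, -1.458]
wrist_force: [0.2, -0.2, -0.0]
width: 0.891
dp_cm [3.35, -0.11, 0.08] rot [-0.001, -0.0011, -0.0017] n/row deg 0.0
dp_cm [3.35, -0.11, 0.08] rot [3.1406, -0.0026, 0.0017] n/row deg 25.1
t 13.22 pos [0.4863 0.1439 0.0115] yawY -19.76 down [ 0.002  0.    -1.   ] q6 0.584 w 7.64 F [0.4 0.1 0.2]
225 [[0.422, 0.162, 0.002], [0.427, 0.161, 0.001], [0.432, 0.159, 0.001], [0.437, 0.157, 0.0]]
233 [[0.418, 0.157, 0.0], [0.424, 0.155, 0.001], [0.43, 0.154, 0.001], [0.435, 0.152, 0.001]]
241 [[0.416, 0.152, 0.001], [0.448, 0.168, 0.055], [0.452, 0.167, 0.056], [0.451, 0.162, 0.046]]
249 [[0.447, 0.168, 0.064], [0.451, 0.167, 0.064], [0.452, 0.164, 0.06], [0.45, 0.158, 0.046]]
257 [[0.449, 0.167, 0.071], [0.508, 0.208, 0.177], [0.45, 0.161, 0.06], [0.448, 0.154, 0.047]]
265 [[0.45, 0.166, 0.077], [0.452, 0.164, 0.073], [0.45, 0.158, 0.062], [0.447, 0.152, 0.05]]
273 [[0.451, 0.165, 0.082], [0.45, 0.161, 0.074], [0.449, 0.155, 0.064], [0.446, 0.148, 0.051]]
281 [[0.449, 0.162, 0.081], [0.45, 0.158, 0.076], [0.447, 0.152, 0.066], [0.418, 0.118, 0.001]]
289 [[0.457, 0.166, 0.096], [0.448, 0.155, 0.077], [0.446, 0.149, 0.067], [0.415, 0.112, 0.002]]
297 [[0.462, 0.169, 0.107], [0.465, 0.169, 0.108], [0.406, 0.107, 0.001], [0.411, 0.104, -0.0]]
```

View pics/w13.png

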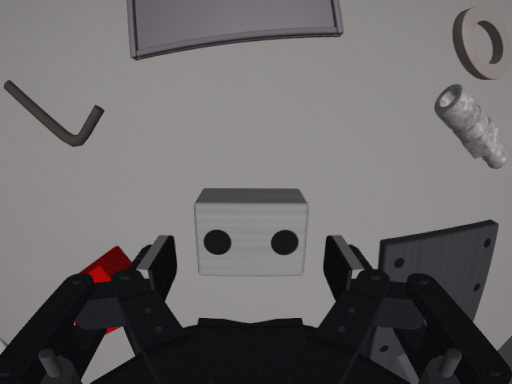

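View pics/s3.png

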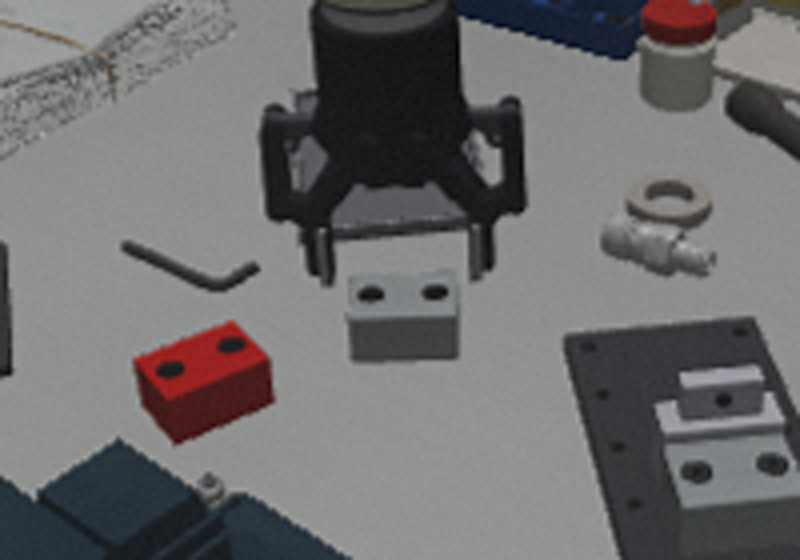

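With TCP z at 0.0115 the open pads end at z≈0.046, so open tip = TCP + 0.034, which fits the earlier finding. The side crop also shows the spacer standing against the bolted block on the plate. I descend to TCP z −0.024 so the tips end about 8 mm above the bench.

```bash
python3 -m creep '[{"grip":7.6,"dp":[0.8,-0.05,0.02],"rotation":[0,0,0]},{"grip":7.6,"dp":[1.6,-0.05,0.02],"rotation":[0,0,0]},{"grip":7.6,"dp":[2.4,-0.05,0.02],"rotation":[0,0,0]},{"grip":7.6,"dp":[3.0,-0.05,0.02],"rotation":[0,0,0]},{"grip":7.6,"dp":[3.4,-0.05,0.02],"rotation":[0,0,0]}]' 60
python3 -m creep '[{"grip":7.6,"dp":[0,0,0],"rotation":[0,0,0]},{"grip":7.6,"dp":[0,0,0],"rotation":[0,0,0]},{"grip":7.6,"dp":[0,0,0],"rotation":[0,0,0]}]' 60
python3 -m creep '[{"grip":6.6,"dp":[0,0,0],"rotation":[0,0,0]},{"grip":6,"dp":[0,0,0],"rotation":[0,0,0]},{"grip":5.2,"dp":[0,0,0],"rotation":[0,0,0]},{"grip":5.2,"dp":[0,0,0],"rotation":[0,0,0]},{"grip":5.2,"dp":[0,0,0],"rotation":[0,0,0]}]' 60
python3 - <<'E'
from h import *
cam,im,P,Z=wshot('w14')
plan([0.485,0.1436,-0.022],-19.7)
E
```

```text
time: 13.68
tool_pos: [0.4835, 0.1435, -0.025]
tcp_rot: [1.457, 1.027, -1.46]
wrist_force: [-0.6, -0.2, -0.6]
width: 0.889
time: 13.93
tool_pos: [0.4846, 0.1437, -0.0237]
tcp_rot: [1.459, 1.026, -1.459]
wrist_force: [-0.1, 0.3, -0.1]
width: 0.891
time: 14.35
tool_pos: [0.4855, 0.1438, -0.0228]
tcp_rot: [1.46, 1.025, -1.457]
wrist_force: [0.5, -0.4, 6.2]
width: 0.695
dp_cm [-0.08, -0.03, 0.04] rot [-0.0011, -0.0009, -0.0016] n/row deg 0.0
dp_cm [-0.08, -0.03, 0.04] rot [3.1405, -0.0025, 0.0014] n/row deg 25.1
t 14.4 pos [ 0.4855  0.1438 -0.0228] yawY -19.77 down [ 0.002  0.    -1.   ] q6 0.584 w 5.94 F [-0.3 -0.8  5.7]
```

View pics/w14.png

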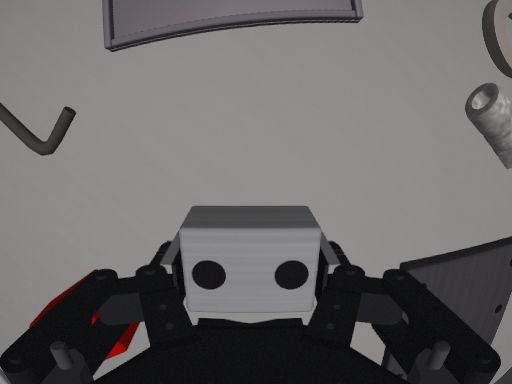

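Gripped at 59.4 mm, with block bottom = TCP z + 0.023. I lift.

```bash
python3 -m creep '[{"grip":5.2,"dp":[-0.5,0,0],"rotation":[0,0,0]},{"grip":5.2,"dp":[-2,0,0],"rotation":[0,0,0]},{"grip":5.2,"dp":[-5,0,0],"rotation":[0,0,0]},{"grip":5.2,"dp":[-8.5,0,0],"rotation":[0,0,0]},{"grip":5.2,"dp":[-8.5,0,0],"rotation":[0,0,0]}]' 80
python3 - <<'E'
from h import *
plan([0.600,0.020,0.060],-13.83)
E
```

```text
time: 14.82
tool_pos: [0.4884, 0.1448, 0.0668]
tcp_rot: [1.465, 1.022, -1.45]
wrist_force: [1.9, 1.0, -3.5]
width: 0.686
dp_cm [0.75, 14.72, 7.97] rot [-0.1036, -0.0047, -0.0077] n/row deg 0.8
dp_cm [0.75, 14.72, 7.97] rot [3.0379, -0.0117, 0.0072] n/row deg 24.3
t 14.82 pos [0.4884 0.1448 0.0668] yawY -19.77 down [ 0.009  0.002 -1.   ] q6 0.584 w 5.86 F [ 1.9  1.  -3.5]
```

```bash
python3 -m creep '[{"grip":5.2,"dp":[0,3,1.6],"rotation":[-0.05,0,0]},{"grip":5.2,"dp":[0,6.3,3.4],"rotation":[-0.104,0,0]},{"grip":5.2,"dp":[0,9.5,5.2],"rotation":[-0.104,0,0]},{"grip":5.2,"dp":[0,12.5,6.8],"rotation":[-0.104,0,0]},{"grip":5.2,"dp":[0,14.7,8],"rotation":[-0.104,0,0]}]' 80
python3 -m creep '[{"grip":5.2,"dp":[0,0,0],"rotation":[0,0,0]},{"grip":5.2,"dp":[0,0,0],"rotation":[0,0,0]},{"grip":5.2,"dp":[0,0,0],"rotation":[0,0,0]},{"grip":5.2,"dp":[0,0,0],"rotation":[0,0,0]}]' 80
python3 - <<'E'
from h import *
cam,im,P,Z=wshot('w15')
plan([0.600,0.020,0.060],-13.83)
E
```

```text
time: 15.23
tool_pos: [0.5959, 0.0166, 0.0596]
tcp_rot: [1.384, 1.086, -1.387]
wrist_force: [0.3, 1.1, -3.6]
width: 0.69
time: 15.57
tool_pos: [0.5937, 0.0194, 0.0598]
tcp_rot: [1.383, 1.088, -1.387]
wrist_force: [-0.8, 0.1, -3.4]
width: 0.687
dp_cm [0.02, 0.57, -0.18] rot [0.0014, 0.0003, 0.0025] n/row deg 0.0
dp_cm [0.02, 0.57, -0.18] rot [-3.1402, -0.0039, 0.0005] n/row deg 25.1
t 15.62 pos [0.594  0.0196 0.0602] yawY -13.75 down [-0.002  0.    -1.   ] q6 0.231 w 5.86 F [-0.2  0.  -4.6]
```

View pics/w15.png

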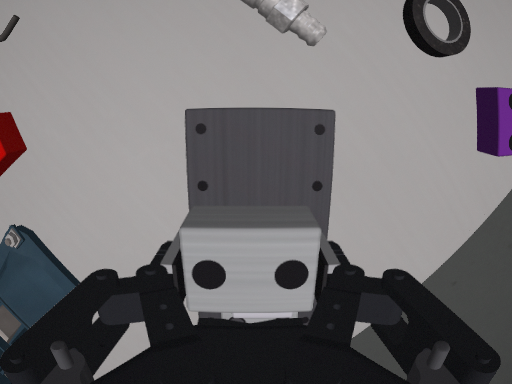

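The camera now looks from the free side. The plate's side edges at columns ~187 and ~333 (rows 115–200) give the ex alignment relative to the held block at (250,260).

```bash
python3 - <<'E'
from h import *
cam=cal('wrist');D=np.load('w15.npz');im,P=D['im'],D['P'];Z=cv2.medianBlur(P[...,2].astype(np.float32),3)
th=np.radians(-13.83);ex=np.array([np.cos(th),np.sin(th)]);ey=np.array([-ex[1],ex[0]])
g=cv2.cvtColor(im,cv2.COLOR_RGB2GRAY)
tcp=np.array(bot.read_state()['tool_pos'])[:2]
L=[];Rr=[]
for v in range(118,200,3):
    i=np.where(g[v,170:350]<110)[0]+170
    L.append((i[0],v));Rr.append((i[-1]+1,v))
L=onplane(cam,L,.012,True)[:,:2];Rr=onplane(cam,Rr,.012,True)[:,:2]
for n,e in (('L',L),('R',Rr)):
    l=cv2.fitLine((e*1000).astype(np.float32),cv2.DIST_HUBER,0,.01,.01).ravel();print(n,'ex rel tcp mm',((e-tcp)@ex*1000).mean().round(2),'ang',np.degrees(np.arctan(l[1]/l[0])).round(2))
print('mid',(((L-tcp)@ex).mean()+((Rr-tcp)@ex).mean())*500)
# top edge of plate (+y end)
T=[]
for u in range(195,330,3):
    j=np.where(g[95:125,u]<110)[0]; T.append((u,95+j[0]))
T=onplane(cam,T,.012,True)[:,:2];print('+y edge rel tcp ey',((T-tcp)@ey*1000).mean().round(2))
# held block top
z=.0602+.0228+.032
m=box(abs(Z-z)<.006,175,330,200,320);
r=rect(cam,m,z,True);print('block',r,((np.array(r[0])/1000-tcp)@ex*1000).round(2),((np.array(r[0])/1000-tcp)@ey*1000).round(2))
H=onplane(cam,[(209,275),(292,275)],z,True)[:,:2];print('holes',((H.mean(0)-tcp)@ex*1000).round(2),((H.mean(0)-tcp)@ey*1000).round(2),np.degrees(np.arctan2(*(H[1]-H[0])[::-1])))
c=np.array([.5787,-.068])+.068*ey
print('target (bolted based)',c,'rel ex,ey mm',((c-tcp)@ex*1000).round(2),((c-tcp)@ey*1000).round(2))
E
```

```text
L ex rel tcp mm -47.81 ang 76.2
R ex rel tcp mm 61.82 ang 76.44
mid 7.0051214025875215
+y edge rel tcp ey 70.08
block ((594.7, 20.4), (66.8, 46.2), -13.62) 0.5 0.97
holes -0.16 -1.09 -13.695767876251095
target (bolted based) [ 0.59495485 -0.00197137] rel ex,ey mm 6.1 -20.69
```

```bash
python3 -m creep '[{"grip":5.2,"dp":[1,0.4,0.8],"rotation":[0,0,0]},{"grip":5.2,"dp":[2.5,0.65,1.2],"rotation":[0,0,0]},{"grip":5.2,"dp":[4.2,0.65,1.3],"rotation":[0,0,0]},{"grip":5.2,"dp":[5.4,0.65,1.3],"rotation":[0,0,0]},{"grip":5.2,"dp":[6,0.65,1.3],"rotation":[0,0,0]}]' 80
python3 -m creep '[{"grip":5.2,"dp":[0.3,0,0],"rotation":[0,0,0]},{"grip":5.2,"dp":[0.6,0,0],"rotation":[0,0,0]},{"grip":5.2,"dp":[0.6,0,0],"rotation":[0,0,0]},{"grip":5.2,"dp":[0.6,0,0],"rotation":[0,0,0]}]' 80
python3 - <<'E'
from h import *
im,d=bot.read_camera('side');cv2.imwrite('pics/s4.png',cv2.resize(im[180:310,220:400],None,fx=4,fy=4,interpolation=cv2.INTER_CUBIC)[...,::-1])
im,d=bot.read_camera('top');cv2.imwrite('pics/t4.png',cv2.resize(im[100:230,260:420],None,fx=4,fy=4,interpolation=cv2.INTER_CUBIC)[...,::-1])
plan([0.5951,-0.002,-0.0108],-13.83)
E
```

```text
time: 16.03
tool_pos: [0.5966, 0.0046, -0.0015]
tcp_rot: [1.382, 1.088, -1.388]
wrist_force: [-0.9, 0.5, -4.5]
width: 0.689
time: 16.37
tool_pos: [0.5996, 0.0046, -0.0041]
tcp_rot: [1.385, 1.085, -1.383]
wrist_force: [0.1, -0.4, -4.6]
width: 0.69
dp_cm [0.7, -0.3, 0.75] rot [0.0006, -0.0003, -0.0017] n/row deg 0.0
dp_cm [0.7, -0.3, 0.75] rot [-3.141, 0.0026, -0.0005] n/row deg 25.1
t 16.47 pos [ 0.5998  0.0046 -0.0038] yawY -13.8 down [ 0.002 -0.    -1.   ] q6 0.207 w 5.89 F [ 0.1  0.2 -4.5]
```

View pics/s4.png

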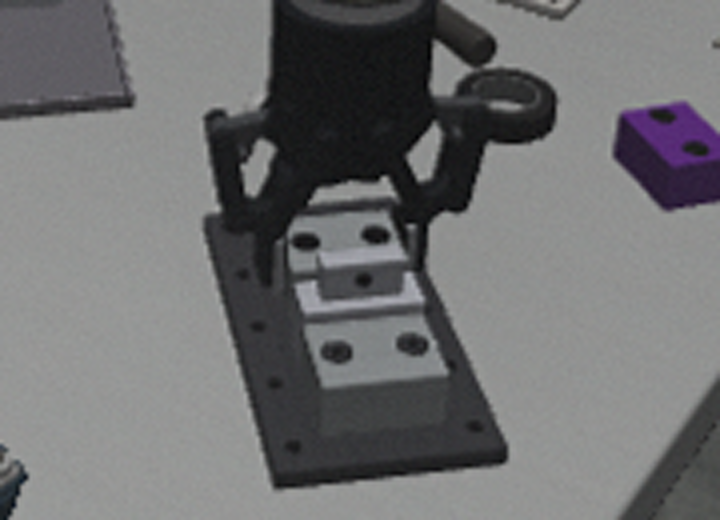

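View pics/t4.png

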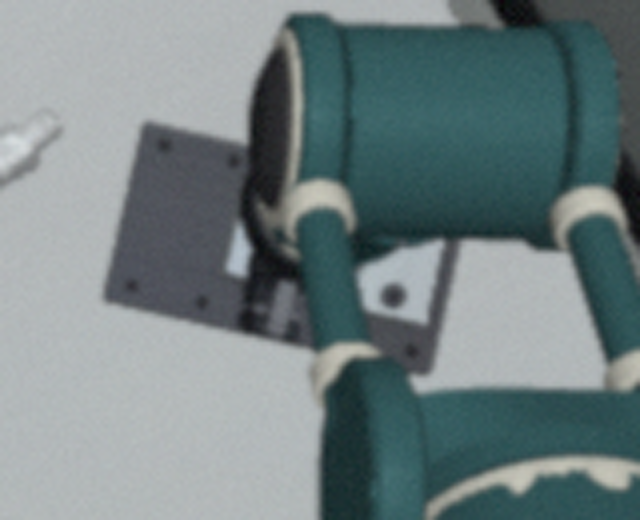

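The block hangs just behind the spacer, clear and parallel. I correct ex by −2.5 mm, lower to ~2 mm above the plate, then slide in.

```bash
python3 -m creep '[{"grip":5.2,"dp":[0.2,-0.25,0],"rotation":[0,0,0]},{"grip":5.2,"dp":[0.5,-0.25,0.1],"rotation":[0,0,0]},{"grip":5.2,"dp":[0.5,-0.25,0.3],"rotation":[0,0,0]},{"grip":5.2,"dp":[0.5,-0.25,0.5],"rotation":[0,0,0]},{"grip":5.2,"dp":[0.5,-0.25,0.5],"rotation":[0,0,0]}]' 80
python3 -m creep '[{"grip":5.2,"dp":[0,0,0],"rotation":[0,0,0]},{"grip":5.2,"dp":[0,0,0.1],"rotation":[0,0,0]},{"grip":5.2,"dp":[0,0,0.1],"rotation":[0,0,0]},{"grip":5.2,"dp":[0,0,0.1],"rotation":[0,0,0]}]' 80
python3 - <<'E'
from h import *
plan([0.5951,-0.002,-0.0108],-13.83)
E
```

```text
time: 16.88
tool_pos: [0.595, -0.0002, -0.0099]
tcp_rot: [1.384, 1.085, -1.385]
wrist_force: [0.1, -0.0, -4.8]
width: 0.688
time: 17.22
tool_pos: [0.5951, -0.0008, -0.0097]
tcp_rot: [1.385, 1.085, -1.384]
wrist_force: [-0.0, 0.6, -3.6]
width: 0.684
dp_cm [0.11, 0.03, 0.12] rot [0.0003, -0.0, -0.0001] n/row deg 0.0
dp_cm [0.11, 0.03, 0.12] rot [-3.1413, 0.0001, -0.0] n/row deg 25.1
t 17.22 pos [ 0.5951 -0.0008 -0.0097] yawY -13.81 down [ 0. -0. -1.] q6 0.198 w 5.84 F [-0.   0.6 -3.6]
```

```bash
python3 -m creep '[{"grip":5.2,"dp":[0,0,0.05],"rotation":[0,0,0]},{"grip":5.2,"dp":[0,0,0.1],"rotation":[0,0,0]},{"grip":5.2,"dp":[0,0,0.1],"rotation":[0,0,0]},{"grip":5.2,"dp":[0,0,0.1],"rotation":[0,0,0]}]' 80
python3 -m creep '[{"grip":5.2,"dp":[0,0,0.05],"rotation":[0,0,0]},{"grip":5.2,"dp":[0,0,0.05],"rotation":[0,0,0]},{"grip":5.2,"dp":[0,0,0.05],"rotation":[0,0,0]}]' 80
python3 -m creep '[{"grip":5.2,"dp":[0,0,0.05],"rotation":[0,0,0]},{"grip":5.2,"dp":[0,0,0.05],"rotation":[0,0,0]},{"grip":5.2,"dp":[0,0,0.05],"rotation":[0,0,0]}]' 80
```

```text
time: 17.55
tool_pos: [0.5948, -0.0017, -0.0097]
tcp_rot: [1.385, 1.085, -1.384]
wrist_force: [0.7, -0.4, -4.9]
width: 0.685
time: 17.8
tool_pos: [0.5947, -0.0021, -0.0097]
tcp_rot: [1.385, 1.085, -1.384]
wrist_force: [0.1, 1.4, -3.9]
width: 0.684
time: 18.05
tool_pos: [0.5947, -0.0024, -0.0097]
tcp_rot: [1.385, 1.086, -1.384]
wrist_force: [0.3, 2.5, -4.2]
width: 0.692
```

Contact begins at 2.5 N, where predicted. Lowering onto the plate.

```bash
python3 -m creep '[{"grip":5.2,"dp":[0.05,0,0],"rotation":[0,0,0]},{"grip":5.2,"dp":[0.1,0,0],"rotation":[0,0,0]},{"grip":5.2,"dp":[0.1,0,0],"rotation":[0,0,0]},{"grip":5.2,"dp":[0.1,0,0],"rotation":[0,0,0]}]' 80
python3 -m creep '[{"grip":5.2,"dp":[0.06,0,0],"rotation":[0,0,0]},{"grip":5.2,"dp":[0.06,0,0.05],"rotation":[0,0,0]},{"grip":5.2,"dp":[0.06,0,0.05],"rotation":[0,0,0]},{"grip":5.2,"dp":[0.06,0,0.05],"rotation":[0,0,0]}]' 80
```

```text
time: 18.38
tool_pos: [0.5949, -0.0024, -0.0105]
tcp_rot: [1.385, 1.085, -1.384]
wrist_force: [1.1, 3.1, -2.4]
width: 0.693
time: 18.72
tool_pos: [0.595, -0.0024, -0.0107]
tcp_rot: [1.386, 1.086, -1.383]
wrist_force: [-0.3, 6.2, 0.4]
width: 0.691
```

```bash
python3 -m creep '[{"grip":5.2,"dp":[0.08,0,0],"rotation":[0,0,0]},{"grip":5.2,"dp":[0.08,0,0],"rotation":[0,0,0]},{"grip":5.2,"dp":[0.08,0,0],"rotation":[0,0,0]}]' 80
python3 -m creep '[{"grip":6,"dp":[0,0,0],"rotation":[0,0,0]},{"grip":6.4,"dp":[0,0,0],"rotation":[0,0,0]},{"grip":7,"dp":[0,0,0],"rotation":[0,0,0]},{"grip":7,"dp":[0,0,0],"rotation":[0,0,0]}]' 60
python3 - <<'E'
from h import *
im,d=bot.read_camera('side');cv2.imwrite('pics/s5.png',cv2.resize(im[180:310,220:400],None,fx=4,fy=4,interpolation=cv2.INTER_CUBIC)[...,::-1])
plan([0.5951,-0.002,-0.0108],-13.83)
E
```

```text
time: 18.97
tool_pos: [0.595, -0.0024, -0.0107]
tcp_rot: [1.386, 1.086, -1.384]
wrist_force: [-3.0, 5.5, 4.2]
width: 0.686
time: 19.3
tool_pos: [0.5948, -0.0038, -0.0119]
tcp_rot: [1.384, 1.084, -1.384]
wrist_force: [0.8, 0.1, 0.1]
width: 0.816
dp_cm [-0.11, -0.01, -0.17] rot [0.0002, 0.0004, -0.0006] n/row deg 0.0
dp_cm [-0.11, -0.01, -0.17] rot [-3.1414, 0.0009, 0.0006] n/row deg 25.1
t 19.35 pos [ 0.5947 -0.0037 -0.0119] yawY -13.82 down [ 0.    -0.001 -1.   ] q6 0.194 w 7.0 F [ 0.3  0.1 -0.2]
```

View pics/s5.png

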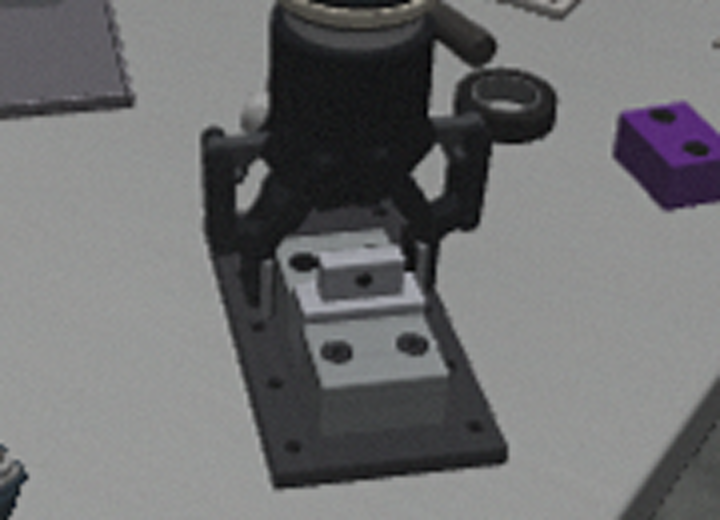

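The block lies against the spacer and the fingers are free on both ends. I rise and measure from above.

```bash
python3 -m creep '[{"grip":7,"dp":[-1,0,0],"rotation":[0,0,0]},{"grip":7,"dp":[-3,0,0],"rotation":[0,0,0]},{"grip":7,"dp":[-7,0,0],"rotation":[0,0,0]},{"grip":7,"dp":[-11,0,0],"rotation":[0,0,0]},{"grip":7,"dp":[-15,0,0],"rotation":[-0.1,0,0]}]' 60
python3 -m creep '[{"grip":5,"dp":[0,0,1],"rotation":[-0.12,0,0]},{"grip":5,"dp":[0,0,2],"rotation":[-0.24,0,0]},{"grip":5,"dp":[0,0,3],"rotation":[-0.36,0,0]},{"grip":5,"dp":[0,0,3.3],"rotation":[-0.48,0,0]},{"grip":5,"dp":[0,0,3.3],"rotation":[-0.6,0,0]}]' 60
python3 -m creep '[{"grip":4,"dp":[0,0,0],"rotation":[-0.12,0,0]},{"grip":4,"dp":[0,0,0],"rotation":[-0.24,0,0]},{"grip":4,"dp":[0,0,0],"rotation":[-0.36,0,0]},{"grip":4,"dp":[0,0,0],"rotation":[-0.48,0,0]},{"grip":4,"dp":[0,0,0],"rotation":[-0.6,0,0]}]' 60
python3 - <<'E'
from h import *
plan([0.5882,-0.036,0.11],76.15)
E
```

```text
time: 19.77
tool_pos: [0.5938, -0.0034, 0.1396]
tcp_rot: [1.311, 1.14, -1.313]
wrist_force: [0.8, 0.8, 0.2]
width: 0.816
time: 20.18
tool_pos: [0.5898, -0.037, 0.139]
tcp_rot: [0.861, 1.392, -0.861]
wrist_force: [0.6, -0.5, 0.1]
width: 0.582
time: 20.6
tool_pos: [0.5899, -0.0361, 0.1387]
tcp_rot: [0.396, 1.533, -0.397]
wrist_force: [0.1, -0.7, 0.4]
width: 0.463
dp_cm [2.87, -0.07, -0.16] rot [-0.2643, 0.0007, 0.0001] n/row deg 2.1
dp_cm [2.87, -0.07, -0.16] rot [2.8773, 0.0001, -0.001] n/row deg 23.0
t 20.6 pos [ 0.5899 -0.0361  0.1387] yawY 61.01 down [ 0.001 -0.    -1.   ] q6 -1.168 w 3.96 F [ 0.1 -0.7  0.4]
```

```bash
python3 -m creep '[{"grip":3,"dp":[0.5,0,-0.1],"rotation":[-0.12,0,0]},{"grip":3,"dp":[1,-0.07,-0.16],"rotation":[-0.24,0,0]},{"grip":3,"dp":[1,-0.07,-0.16],"rotation":[-0.264,0,0]},{"grip":3,"dp":[1,-0.07,-0.16],"rotation":[-0.264,0,0]},{"grip":3,"dp":[1,-0.07,-0.16],"rotation":[-0.264,0,0]}]' 60
python3 - <<'E'
from h import *
cam,im,P,Z=wshot('w16')
plan([0.5882,-0.036,0.11],76.15)
E
```

```text
time: 21.02
tool_pos: [0.5883, -0.0358, 0.1285]
tcp_rot: [0.197, 1.561, -0.197]
wrist_force: [-0.6, -0.1, -0.1]
width: 0.352
dp_cm [1.85, -0.03, -0.02] rot [-0.0084, 0.0008, -0.0] n/row deg 0.1
dp_cm [1.85, -0.03, -0.02] rot [3.1331, -0.0, -0.0013] n/row deg 25.1
t 21.07 pos [ 0.5884 -0.0358  0.1285] yawY 75.67 down [ 0.001 -0.    -1.   ] q6 -1.423 w 3.02 F [0.  0.4 0.3]
```

View pics/w16.png

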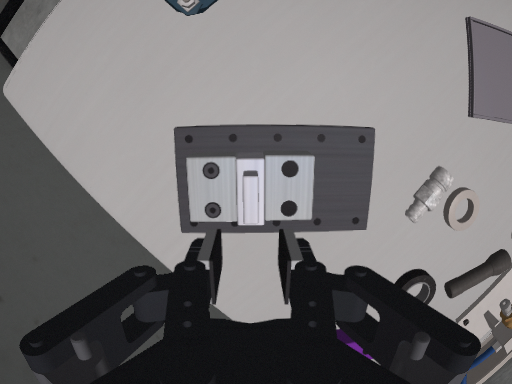

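Bolted block at (212,190), spacer at (251,192) and loose block at (289,188) lie snug in a row. I check numerically with the hole centres and edges.

```bash
cat > meas.py <<'E'
from h import *
import sys
def meas(name,bb,lb,sb=None,cam=None):
    cam=cam or cal('wrist');D=np.load(name+'.npz');im=D['im'];g=cv2.cvtColor(im,cv2.COLOR_RGB2GRAY)
    out={}
    for n,b in (('bolted',bb),('loose',lb)):
        m=box(g<95,*b).astype(np.uint8)
        k,l,s,c=cv2.connectedComponentsWithStats(m)
        idx=sorted(range(1,k),key=lambda i:-s[i,4])[:2]
        H=onplane(cam,c[idx],.044,True)[:,:2]*1000
        H=H[np.argsort(H[:,0])]
        v=H[1]-H[0];out[n]=(H.mean(0),np.degrees(np.arctan2(v[1],v[0])));print(n,H.mean(0).round(1),'ang',out[n][1].round(2),'sep',np.linalg.norm(v).round(1),s[idx,4])
    th=np.radians(-13.83);ex=np.array([np.cos(th),np.sin(th)]);ey=np.array([-ex[1],ex[0]])
    d=out['loose'][0]-out['bolted'][0];print('loose-bolted ex',(d@ex).round(2),'ey',(d@ey).round(2),'(want 0, 68)')
E
python3 - <<'E'
from meas import *
meas('w16',(195,230,160,221),(272,306,158,218))
cam=cal('wrist');D=np.load('w16.npz');P=D['P'];Z=cv2.medianBlur(P[...,2].astype(np.float32),3)
m=box(Z>.036,180,320,150,228);print('all three',rect(cam,m,.044,True),'want 60x112')
m=box(Z>.062,235,270,160,228);print('tab',rect(cam,m,.072,True))
E
```

```text
bolted [579.2 -69.2] ang -13.6 sep 36.0 [213 203]
loose [594.6  -2.7] ang -13.92 sep 36.0 [210 198]
loose-bolted ex -0.97 ey 68.26 (want 0, 68)
all three ((587.6, -36.2), (111.7, 65.4), 76.31) want 60x112
tab ((586.7, -36.1), (41.0, 11.3), -14.32)
```

Loose minus bolted: ex −1.0 mm, ey 68.3 mm (want 0 and 68), 0.3° apart, so it is in tolerance. I regrasp the tab at the hand position where it was released.

```bash
python3 -m creep '[{"grip":3,"dp":[2,0.02,0],"rotation":[-0.008,0,0]},{"grip":3,"dp":[4,0.02,0],"rotation":[-0.008,0,0]},{"grip":3,"dp":[5.5,0.02,0],"rotation":[-0.008,0,0]},{"grip":3,"dp":[6.5,0.02,0],"rotation":[-0.008,0,0]},{"grip":3,"dp":[6.5,0.02,0],"rotation":[-0.008,0,0]}]' 40
python3 -m creep '[{"grip":3,"dp":[0,0,0],"rotation":[0,0,0]},{"grip":3,"dp":[0,0,0],"rotation":[0,0,0]},{"grip":3,"dp":[0,0,0],"rotation":[0,0,0]},{"grip":3,"dp":[0,0,0],"rotation":[0,0,0]}]' 40
python3 - <<'E'
from h import *
cam,im,P,Z=wshot('w17')
plan([0.5881,-0.0356,0.0292],76.15)
cv2.imwrite('pics/w17c.png',cv2.resize(im[120:320,130:370],None,fx=3,fy=3,interpolation=cv2.INTER_CUBIC)[...,::-1])
E
```

```text
time: 21.48
tool_pos: [0.5862, -0.0353, 0.0605]
tcp_rot: [0.189, 1.567, -0.189]
wrist_force: [-1.6, -0.5, 0.1]
width: 0.351
time: 21.82
tool_pos: [0.5892, -0.0355, 0.0642]
tcp_rot: [0.188, 1.56, -0.188]
wrist_force: [-0.1, 0.6, -0.4]
width: 0.354
dp_cm [3.49, -0.03, -0.1] rot [0.0018, 0.002, -0.0003] n/row deg 0.0
dp_cm [3.49, -0.03, -0.1] rot [-3.1398, 0.0004, 0.0031] n/row deg 25.1
t 21.87 pos [ 0.589  -0.0355  0.0641] yawY 76.25 down [ 0.002 -0.    -1.   ] q6 -1.433 w 3.02 F [-0.1  0.7 -0. ]
```

View pics/w17c.png

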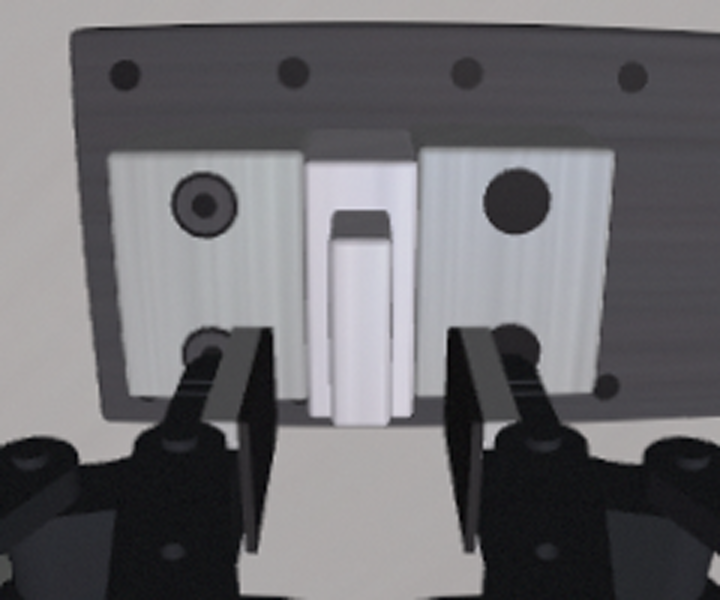

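Jaw mid-line at crop column 359.5, tab centre at 361.5: 0.4 mm off. I go down slowly with that correction.

```bash
python3 -m creep '[{"grip":3,"dp":[0.8,0.03,-0.05],"rotation":[0,0,0]},{"grip":3,"dp":[1.6,0.03,-0.05],"rotation":[0,0,0]},{"grip":3,"dp":[2.4,0.03,-0.05],"rotation":[0,0,0]},{"grip":3,"dp":[3,0.03,-0.05],"rotation":[0,0,0]},{"grip":3,"dp":[3.4,0.03,-0.05],"rotation":[0,0,0]}]' 40
python3 -m creep '[{"grip":3,"dp":[0,0,0],"rotation":[0,0,0]},{"grip":3,"dp":[0,0,0],"rotation":[0,0,0]},{"grip":3,"dp":[0,0,0],"rotation":[0,0,0]},{"grip":3,"dp":[0,0,0],"rotation":[0,0,0]}]' 40
python3 - <<'E'
from h import *
cam,im,P,Z=wshot('w18')
plan([0.5881,-0.0356,0.0292],76.15)
cv2.imwrite('pics/w18c.png',cv2.resize(im[120:320,130:370],None,fx=3,fy=3,interpolation=cv2.INTER_CUBIC)[...,::-1])
E
```

```text
time: 22.28
tool_pos: [0.5865, -0.0349, 0.027]
tcp_rot: [0.188, 1.565, -0.188]
wrist_force: [0.2, -0.3, -0.1]
width: 0.349
time: 22.62
tool_pos: [0.5882, -0.0351, 0.0293]
tcp_rot: [0.188, 1.562, -0.188]
wrist_force: [-0.0, -0.0, -0.3]
width: 0.355
dp_cm [0.02, -0.05, -0.0] rot [0.002, 0.001, -0.0001] n/row deg 0.0
dp_cm [0.02, -0.05, -0.0] rot [-3.1396, 0.0002, 0.0015] n/row deg 25.1
t 22.67 pos [ 0.5882 -0.0351  0.0294] yawY 76.26 down [ 0.001 -0.    -1.   ] q6 -1.433 w 2.98 F [-0.2  0.5  0.4]
```

View pics/w18c.png

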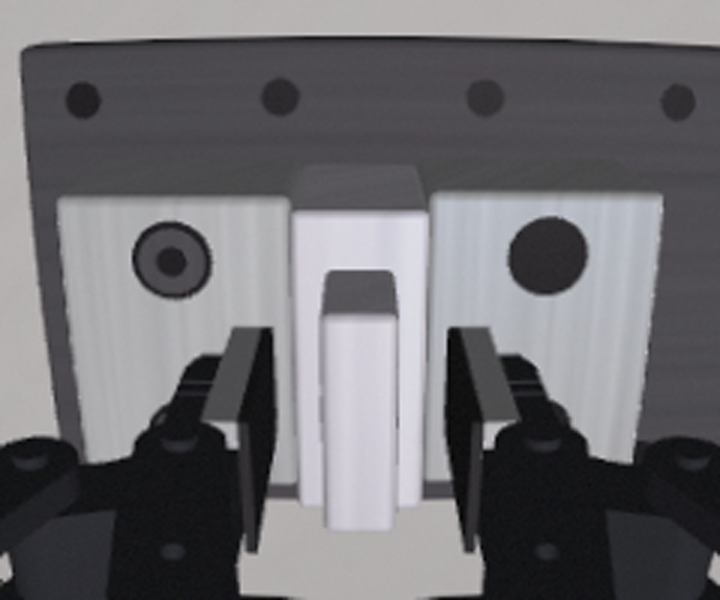

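The tab, columns 322–397, is centred exactly on the jaw mid-line at 359.5. I close and check for side force.

```bash
python3 -m creep '[{"grip":2.2,"dp":[0,0,0],"rotation":[0,0,0]},{"grip":1.6,"dp":[0,0,0],"rotation":[0,0,0]},{"grip":1.2,"dp":[0,0,0],"rotation":[0,0,0]},{"grip":0.6,"dp":[0,0,0],"rotation":[0,0,0]},{"grip":0.2,"dp":[0,0,0],"rotation":[0,0,0]}]' 40
python3 -m creep '[{"grip":0,"dp":[0,0,0],"rotation":[0,0,0]},{"grip":0,"dp":[0,0,0],"rotation":[0,0,0]},{"grip":0,"dp":[0,0,0],"rotation":[0,0,0]}]' 50
python3 - <<'E'
from h import *
plan([0.5881,-0.0356,0.0292],76.15)
E
```

```text
time: 23.08
tool_pos: [0.588, -0.0352, 0.0293]
tcp_rot: [0.188, 1.562, -0.188]
wrist_force: [-0.3, -0.9, 3.3]
width: 0.13
time: 23.33
tool_pos: [0.588, -0.0352, 0.0293]
tcp_rot: [0.188, 1.562, -0.188]
wrist_force: [-0.5, -0.8, 4.4]
width: 0.129
dp_cm [0.01, -0.04, 0.02] rot [0.002, 0.0006, 0.0001] n/row deg 0.0
dp_cm [0.01, -0.04, 0.02] rot [-3.1396, -0.0002, 0.0009] n/row deg 25.1
t 23.33 pos [ 0.588  -0.0352  0.0293] yawY 76.26 down [ 0.001 -0.    -1.   ] q6 -1.433 w 1.1 F [-0.5 -0.8  4.4]
```

The side force is under 1 N. I lift straight up, slowly.

```bash
python3 -m creep '[{"grip":0,"dp":[-0.1,0,0],"rotation":[0,0,0]},{"grip":0,"dp":[-0.2,0,0],"rotation":[0,0,0]},{"grip":0,"dp":[-0.4,0,0],"rotation":[0,0,0]},{"grip":0,"dp":[-0.6,0,0],"rotation":[0,0,0]},{"grip":0,"dp":[-0.8,0,0],"rotation":[0,0,0]}]' 50
python3 -m creep '[{"grip":0,"dp":[-0.3,0,0],"rotation":[0,0,0]},{"grip":0,"dp":[-0.6,0,0],"rotation":[0,0,0]},{"grip":0,"dp":[-0.9,0,0],"rotation":[0,0,0]},{"grip":0,"dp":[-1.3,0,0],"rotation":[0,0,0]},{"grip":0,"dp":[-1.7,0,0],"rotation":[0,0,0]}]' 50
python3 -m creep '[{"grip":0,"dp":[-0.4,0,0],"rotation":[0,0,0]},{"grip":0,"dp":[-0.8,0,0],"rotation":[0,0,0]},{"grip":0,"dp":[-1.2,0,0],"rotation":[0,0,0]},{"grip":0,"dp":[-1.6,0,0],"rotation":[0,0,0]},{"grip":0,"dp":[-2,0,0],"rotation":[0,0,0]}]' 50
python3 -m creep '[{"grip":0,"dp":[-1,0,0],"rotation":[0,0,0]},{"grip":0,"dp":[-2.5,0,0],"rotation":[0,0,0]},{"grip":0,"dp":[-3,0,0],"rotation":[0,0,0]},{"grip":0,"dp":[-3,0,0],"rotation":[0,0,0]},{"grip":0,"dp":[-3,0,0],"rotation":[0,0,0]}]' 60
python3 - <<'E'
from h import *
cam,im,P,Z=wshot('w19')
plan([0.5237,0.3033,0.10],75.7)
E
```

```text
time: 23.75
tool_pos: [0.5869, -0.0349, 0.0363]
tcp_rot: [0.188, 1.564, -0.188]
wrist_force: [-0.6, 0.6, -3.3]
width: 0.125
time: 24.17
tool_pos: [0.5878, -0.0351, 0.0544]
tcp_rot: [0.188, 1.562, -0.188]
wrist_force: [0.5, -1.2, -3.3]
width: 0.131
time: 24.58
tool_pos: [0.5879, -0.0349, 0.0745]
tcp_rot: [0.188, 1.562, -0.188]
wrist_force: [0.6, 0.2, -2.6]
width: 0.128
time: 25.0
tool_pos: [0.5882, -0.0351, 0.1046]
tcp_rot: [0.188, 1.561, -0.188]
wrist_force: [-0.5, -0.4, -3.7]
width: 0.126
dp_cm [0.38, 31.35, -14.23] rot [0.0098, -0.0002, 0.0] n/row deg 0.1
dp_cm [0.38, 31.35, -14.23] rot [-3.1318, -0.0, -0.0003] n/row deg 25.1
t 25.05 pos [ 0.5875 -0.035   0.1037] yawY 76.26 down [-0.  0. -1.] q6 -1.433 w 1.03 F [-0.1  0.5 -3.4]
```

View pics/w19.png

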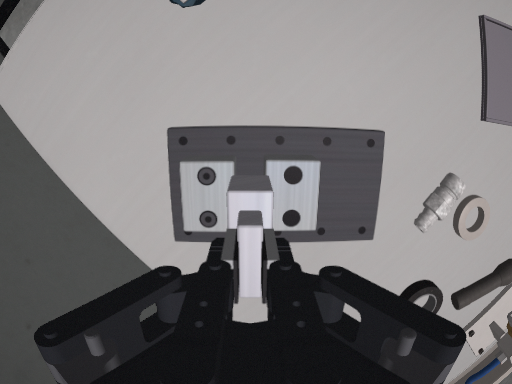

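```bash
python3 - <<'E'
from meas import *
meas('w19',(188,226,160,228),(272,312,158,228))
E
```

```text
bolted [577.7 -68.8] ang -13.72 sep 35.9 [260 224]
loose [593.   -2.7] ang -13.68 sep 35.8 [255 226]
loose-bolted ex -0.91 ey 67.8 (want 0, 68)
```

The block has not shifted: ex −0.9 mm, ey 67.8 mm, parallel. I carry the spacer back over its original spot.

```bash
python3 -m creep '[{"grip":0,"dp":[0,3,-1.4],"rotation":[0,0,0]},{"grip":0,"dp":[0,6.5,-3],"rotation":[0.01,0,0]},{"grip":0,"dp":[0,10,-4.6],"rotation":[0.01,0,0]},{"grip":0,"dp":[0,13.5,-6.2],"rotation":[0.01,0,0]},{"grip":0,"dp":[0,17,-7.8],"rotation":[0.01,0,0]}]' 80
python3 -m creep '[{"grip":0,"dp":[0,3.5,-1.6],"rotation":[0,0,0]},{"grip":0,"dp":[0,7,-3.2],"rotation":[0,0,0]},{"grip":0,"dp":[0,10,-4.5],"rotation":[0,0,0]},{"grip":0,"dp":[0,12.5,-5.6],"rotation":[0,0,0]},{"grip":0,"dp":[0,14.3,-6.4],"rotation":[0,0,0]}]' 80
python3 -m creep '[{"grip":0,"dp":[0,0,0],"rotation":[0,0,0]},{"grip":0,"dp":[0,0,0],"rotation":[0,0,0]},{"grip":0,"dp":[0,0,0],"rotation":[0,0,0]},{"grip":0,"dp":[0,0,0],"rotation":[0,0,0]}]' 80
python3 - <<'E'
from h import *
cam,im,P,Z=wshot('w20')
plan([0.524,0.3034,0.021],75.7)
E
```

```text
time: 25.47
tool_pos: [0.551, 0.1498, 0.1028]
tcp_rot: [0.196, 1.564, -0.197]
wrist_force: [0.6, -0.1, -3.2]
width: 0.118
time: 25.88
tool_pos: [0.5241, 0.3054, 0.1027]
tcp_rot: [0.195, 1.564, -0.195]
wrist_force: [1.4, -0.0, -1.8]
width: 0.114
time: 26.22
tool_pos: [0.5254, 0.3018, 0.1032]
tcp_rot: [0.196, 1.563, -0.198]
wrist_force: [-0.5, -0.3, -2.4]
width: 0.114
dp_cm [8.24, 0.13, -0.19] rot [-0.0015, -0.0006, 0.0009] n/row deg 0.0
dp_cm [8.24, 0.13, -0.19] rot [3.1401, 0.0014, 0.0009] n/row deg 25.1
t 26.27 pos [0.5256 0.3017 0.1034] yawY 75.61 down [-0.001 -0.001 -1.   ] q6 -0.839 w 0.98 F [ 0.9  0.1 -2.4]
```

View pics/w20.png

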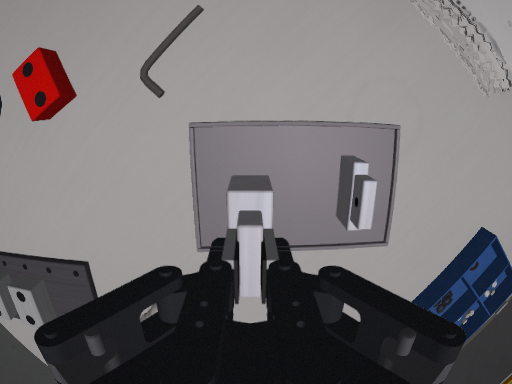

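The held spacer is over the -y half of the tray, clear of the thin spacer at (357,193). I lower it.

```bash
python3 -m creep '[{"grip":0,"dp":[2,0.1,-0.15],"rotation":[0,0,0]},{"grip":0,"dp":[4,0.1,-0.15],"rotation":[0,0,0]},{"grip":0,"dp":[5.6,0.1,-0.15],"rotation":[0,0,0]},{"grip":0,"dp":[6.8,0.1,-0.15],"rotation":[0,0,0]},{"grip":0,"dp":[7.4,0.1,-0.15],"rotation":[0,0,0]}]' 80
python3 -m creep '[{"grip":0,"dp":[0.2,0,0],"rotation":[0,0,0]},{"grip":0,"dp":[0.4,0,0],"rotation":[0,0,0]},{"grip":0,"dp":[0.5,0,0],"rotation":[0,0,0]},{"grip":0,"dp":[0.5,0,0],"rotation":[0,0,0]},{"grip":0,"dp":[0.5,0,0],"rotation":[0,0,0]}]' 80
```

```text
time: 26.68
tool_pos: [0.5234, 0.3027, 0.0278]
tcp_rot: [0.196, 1.564, -0.199]
wrist_force: [-0.4, 0.4, -3.0]
width: 0.12
time: 27.1
tool_pos: [0.5252, 0.3047, 0.0258]
tcp_rot: [0.197, 1.561, -0.195]
wrist_force: [0.3, -0.0, -2.1]
width: 0.12
```

```bash
python3 -m creep '[{"grip":0,"dp":[0.15,0,0],"rotation":[0,0,0]},{"grip":0,"dp":[0.3,0,0],"rotation":[0,0,0]},{"grip":0,"dp":[0.3,0,0],"rotation":[0,0,0]},{"grip":0,"dp":[0.3,0,0],"rotation":[0,0,0]}]' 80
python3 -m creep '[{"grip":0,"dp":[0.1,0,0],"rotation":[0,0,0]},{"grip":0,"dp":[0.1,0,0],"rotation":[0,0,0]},{"grip":0,"dp":[0.1,0,0],"rotation":[0,0,0]}]' 80
```

```text
time: 27.43
tool_pos: [0.5243, 0.3043, 0.0218]
tcp_rot: [0.196, 1.562, -0.196]
wrist_force: [-0.9, -0.0, -2.4]
width: 0.115
time: 27.68
tool_pos: [0.5246, 0.3045, 0.0214]
tcp_rot: [0.196, 1.562, -0.196]
wrist_force: [-2.6, -0.7, 2.3]
width: 0.117
```

The floor now carries it (force turned from −2.4 to +2.3 N). Release and rise.

```bash
python3 -m creep '[{"grip":0,"dp":[0.04,0,0],"rotation":[0,0,0]},{"grip":1.3,"dp":[0,0,0],"rotation":[0,0,0]},{"grip":1.8,"dp":[0,0,0],"rotation":[0,0,0]},{"grip":3.2,"dp":[0,0,0],"rotation":[0,0,0]},{"grip":3.2,"dp":[0,0,0],"rotation":[0,0,0]}]' 60
python3 -m creep '[{"grip":3.2,"dp":[-1,0,0],"rotation":[0,0,0]},{"grip":3.2,"dp":[-3,0,0],"rotation":[0,0,0]},{"grip":3.2,"dp":[-7,0,0],"rotation":[0,0,0]},{"grip":3.2,"dp":[-11,0,0],"rotation":[0,0,0]},{"grip":3.2,"dp":[-15,0,0],"rotation":[0,0,0]}]' 60
python3 -m creep '[{"grip":3.2,"dp":[-3,0,0],"rotation":[0,0,0]},{"grip":3.2,"dp":[-3,0,0],"rotation":[0,0,0]},{"grip":3.2,"dp":[-3,0,0],"rotation":[0,0,0]},{"grip":3.2,"dp":[-3,0,0],"rotation":[0,0,0]},{"grip":3.2,"dp":[-3,0,0],"rotation":[0,0,0]}]' 60
python3 - <<'E'
from h import *
cam,im,P,Z=wshot('w21')
im,d=bot.read_camera('top');cv2.imwrite('pics/t6.png',im[...,::-1]);np.savez('t6.npz',im=im,d=d)
im,d=bot.read_camera('side');cv2.imwrite('pics/s6.png',im[...,::-1])
plan([0.524,0.3034,0.021],75.7)
E
```

```text
time: 28.1
tool_pos: [0.5247, 0.3044, 0.0209]
tcp_rot: [0.196, 1.561, -0.196]
wrist_force: [-0.3, -0.7, 0.5]
width: 0.376
time: 28.52
tool_pos: [0.5239, 0.3041, 0.1726]
tcp_rot: [0.196, 1.563, -0.197]
wrist_force: [0.1, 1.3, 0.3]
width: 0.375
time: 28.93
tool_pos: [0.5233, 0.3037, 0.1992]
tcp_rot: [0.195, 1.564, -0.198]
wrist_force: [-0.0, -0.5, -0.7]
width: 0.376
dp_cm [17.78, 0.02, 0.11] rot [-0.0002, -0.0026, 0.0024] n/row deg 0.0
dp_cm [17.78, 0.02, 0.11] rot [3.1414, 0.0037, 0.0041] n/row deg 25.1
t 29.08 pos [0.5234 0.3038 0.1988] yawY 75.69 down [-0.003 -0.002 -1.   ] q6 -0.836 w 3.18 F [0.9 0.4 0.4]
```

View pics/w21.png

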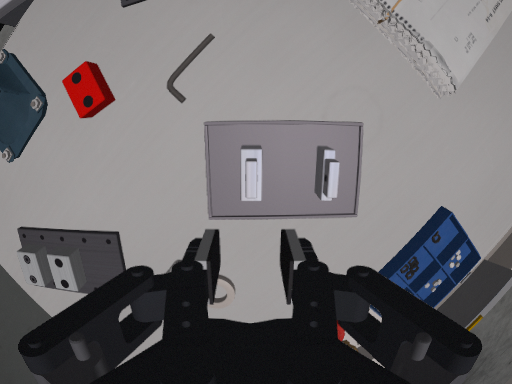

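View pics/t6.png

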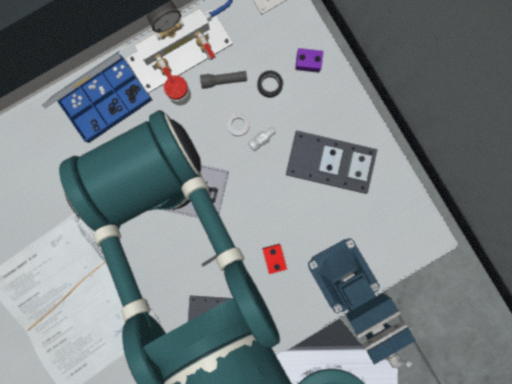

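View pics/s6.png

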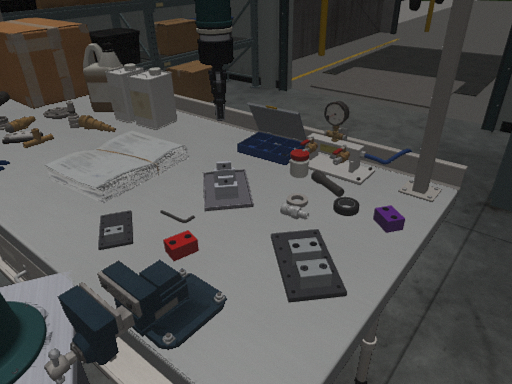

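The top view shows both blocks on the plate, at (331,160) and (361,165), with an even gap. The spacer stands in the tray: wrist (251,175), side (226,182). One numeric check before handing in.

```bash
python3 - <<'E'
from h import *
D=np.load('t6.npz');im,d=D['im'],D['d'];cam=cal('top');P=depthpts(cam,d);Z=cv2.medianBlur(P[...,2].astype(np.float32),3)
a=rect(cam,box(Z>.028,345,385,140,190),.044);b=rect(cam,box(Z>.028,312,344,135,185),.044);print(a,b)
th=np.radians(-13.8);ex=np.array([np.cos(th),np.sin(th)]);ey=np.array([-ex[1],ex[0]]);v=np.array(b[0])-a[0];print('ex',v@ex,'ey',v@ey)
g=box(Z>.036,312,344,135,185);print('block top z',np.median(P[g][:,2]),'bolted',np.median(P[box(Z>.036,345,385,140,190)][:,2]))
print('coupler',rect(cam,box(Z>0.006,245,278,122,155),.013))
W=np.load('w21.npz')['P'];c=cal('wrist');Zw=cv2.medianBlur(W[...,2].astype(np.float32),3)
for n,bx in (('thick',(230,280,135,210)),('thin',(310,350,135,210))):
    m=box(Zw>.054,*bx);print(n,rect(c,m,.064,True),np.median(W[m][:,2]))
bot.finish_job()
E
```

```text
((579.2, -66.0), (61.2, 47.8), -12.47) ((594.5, -0.4), (61.9, 45.8), -13.63)
ex -0.7894403345375167 ey 67.3559706630244
block top z 0.04371863259304158 bolted 0.043633926261449324
coupler ((651.6, 154.3), (67.7, 30.4), -48.84)
thick ((523.0, 303.3), (40.6, 11.5), -14.03) 0.0647643789916503
thin ((544.4, 387.0), (40.6, 15.0), -13.99) 0.0644269105758813
the job is handed in; nothing more can be done
```

The press plate is set up, and I handed the job in at about 29 s of the 72 s allowed. The thick spacer went flat against the bolted block, and the grey support block went snugly against it. I then lifted the spacer out and stood it back where it had been in the tray.

**Last checks**
- **Gap:** the block centres are 67.4 mm apart in the top view and 67.8 mm in the wrist view; the target is 68. That leaves a gap of about 23.4–24 mm.
- **Alignment:** the ends are in line within 1 mm. From the hole centres the two blocks are parallel to about 0.1°; the coarser top-view outlines differ by 1.2°, still inside the limit.
- **Height:** the tops of both blocks read 43.7 mm, so the loose block lies flat on the plate.
- **Spacer:** it stands upright in the tray with its top at 64–65 mm (64 expected).
- **Bystanders:** the coupler is unmoved. The thin spacer was never touched; its last reading is 3–4 mm from the first because a different camera took it. The hex key looks unchanged in the pictures, but I did not measure it again.
- **Hand:** it was open and well clear of everything at the end.

**What disagreed**
- **Fingertip position:** the real fingertips sit about 40 mm farther back than the stated tool frame. My first close therefore shut on air above the spacer's tab. I measured the offset with two cameras and corrected for it.
- **Camera offset:** the top and wrist cameras differed by 1–3 mm in absolute position, so I relied on contact forces and on measurements within a single picture.

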